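# Knock a stuck paint cake out of its casting stand and fill the palette

## Task

The orange paint cake is stuck in the pocket of the casting stand. Take the C-shaped knockout tool by its blue handle, bring its rod in under the stand and push it gently up through the hole, feeling your way and never forcing it against the stand, until you feel the collar come firmly home on the underside. Then bring the tool back out, stand it upright on the table well clear of the stand, and set the orange cake flat in the empty well of the white palette, leaving the other things alone.

Things in the scene. Friction and masses are not known exactly. Their poses are not given: they have to be found in the camera images.
- knockout_grip (a point): Centre of the blue handle, 22 x 22 mm square, 45 mm tall (21 mm of it above this point, 24 below), on top of a steel C-shaped knockout tool of 0.35 kg that stands on the table. z up, x and y square to the handle's faces and the tool's own axes. It is 180 mm above the foot's underside, straight over the rod. The C is open to the tool's +y.
- knockout_foot (a point): Underside of the tool's foot, below the rod. Foot 8 mm thick, 24 mm wide, y +20 to -85 mm. On it stands a rod, 10 mm thick, tip tapered to 6 mm, with a brass collar 26 mm across, 5 mm thick. The rod is screwed in to an unmeasured setting, fixed in use: its tip is 45 to 53 mm above this point; the collar's upper face is always 24 mm below the tip.
- knockout_post (a point): Middle of the tool's upright post (20 x 12 mm), 78 mm to -y of the rod axis. It joins the foot, which has an 80 mm wide crosspiece here (y -65 to -95 mm from the rod), to the top arm: 20 mm wide, 12 mm thick, underside 144 mm above the foot's underside, reaching over the rod to the handle.
- stand: Fixed casting stand, a bridge 124 mm (x) by 70 mm (y), top face 106 mm up. Origin on the table below the pocket's axis, z up. Block on two side cheeks at x = +-46 to +-62 mm (flanges to x +-72, y +-45 mm, 6 mm thick), open underneath to +y and -y: the tool goes in from -y, its axes parallel to the stand's, post outside. More than 25 N between tool and stand damages it.
- hole (a point): Centre of the knockout hole in the underside of the stand's block, 75 mm above the table. Round, 15 mm across, through a 10 mm metal floor into the pocket. A rod that misses it meets the flat underside 10 mm before it could reach the cake. With the collar home on the underside the cake is raised by 14 mm.
- pocket (a point): Centre of the pocket's mouth in the stand's flat top face. Pocket round, 43 mm across, 21 mm deep. Two brass spring clips at x = +-20 mm grip the cake: pushing it up takes some 3 to 8 N, and it stays at the height it is pushed to. Raised by 14 mm it stands 13 mm proud of the top face, enough to grip.
- cake_center (a point): Centre (half-way up) of the orange paint cake, a rigid round disc 40 mm in diameter, 20 mm tall, about 40 g, z its upright axis. At the start it sits on the pocket floor, its top 1 mm below the stand's top face, this point 95 mm above the table.
- palette: Fixed white palette 262 mm (x) by 74 mm (y), 12 mm thick, origin on the table under its centre, z up. Four wells in a row along x at -96, -32, +32 and +96 mm; the one at -32 mm is empty, the others hold green, blue and red cakes of 40 mm that stand 14 mm above the palette.
- well (a point): Centre of the floor of the empty palette well, 6 mm above the table; axes as the palette. The well is 46 mm across and 6 mm deep; a seated cake stands 14 mm above the palette, its centre 10 mm above this point.

How it is judged:
By the outcome, as a careful person would: the job done as asked, in the order asked, and still so for the second after the job is handed in, with the robot touching nothing.
It also fails if it takes over 69 s, if anything falls off the work surface, if the arm or the gripper's body presses on something with over 40 N, if the wrist force passes 120 N, or if a joint passes its speed limit or range.

## Robot

A 6-joint arm with a two-finger parallel gripper is mounted at the origin on the work surface. World frame = base frame: x ahead of the robot, y to its left, z up, the work surface at z = 0. Lengths are in m, angles in rad, forces in N, time in s.
With the tool pointing down it reaches from about 0.3 to 0.875 m from the base axis. Payload 6.4 kg.
Tool frame: the origin (TCP) lies between the finger pads; the fingertips stand 11 mm ahead of it and the grasp point (between the pads) lies 8 mm behind it (ctrl.tcp_to_tips is the y of the fingertips in the tool frame, in m); y points along the fingers, x is the direction in which the jaws open and shut, and the axes are right-handed (so a half turn about y gives the same grasp; the last joint's range is limited). The gripper opens to 85 mm and grips with 20 to 120 N. Pads are 22 mm wide; open, the fingers measure 114 mm over their backs; the gripper's body (76 mm by 85 mm) begins 54 mm behind the grasp point. The pads swing forward as they close: fully open they stand 13 mm farther back than shut.
Start: joints at [1.037, 0.181, 1.607, -0, 1.354, -0.206], TCP at [0.185, 0.544, 0.242] pointing down, gripper open.
Joint ranges: [-2.99, 2.99], [-0.89, 2.07], [0.3, 2.58], [-1.14, 4.28], [0, 2.63], [-3.12, 3.12]. Speed limits (rad/s): [2.57, 2.57, 3.01, 3.14, 3.14, 3.14].

## Interface

Orientations are given as a unit quaternion [w, x, y, z].
In Python, from bench import ctrl gives the robot as it stands.
- The arm moves only by the tool apply_moves, never from a script. Its argument "plan" is text: rows parted by semicolons, each of 7 numbers parted by spaces: the shift along the tool's x, y, z each as a share of 0.05 m, from -1 to 1, then the turn, a rotation vector about the tool's x, y, z each as a share of 0.12 rad, from -1 to 1, then the opening, from 0 (shut) to 1 (fully open). In form: dx dy dz wx wy wz claw; .... A call has exactly 5 rows; each row shifts and turns the commanded pose from where the row before left it, along the tool's axes as they then stand; what a row does not reach is not made up. A row lasts 1/10 s, in which the tool goes at most 50 mm and 8.59 degrees, less where a joint would pass 70% of its speed; a pose out of reach is approached as far as the arm can. A call with a number of a shift or a turn outside -1 to 1 is refused whole. A call with a gripper value outside its range is refused whole. The fingers move at their own pace and stop on an object; the grip force is fixed at half the most. Time passes only in rows, so rows that do not move let the fingers close, or fill a call up. It gives the time, the measured TCP pose, the force and the opening at its end, in the units of the state.
- ctrl.get_obs(): the state, without advancing time (a new reading comes with each control period).
- ctrl.camera(name): name is "scene" or "top"; returns the picture (384x512x3 uint8, red, green, blue); there is no depth.
- ctrl.get_calibration(name): a dict with "intrinsics" (3x3 intrinsics, pixels), "k1" (the pictures are not rectified: a ray, as slopes to the right and down, at radius r is drawn at 1 + k1 r^2 times it, then the intrinsics apply), "R" (3x3) and "t" (3): a world point X has camera coordinates R X + t. Camera axes: x right, y down, z forward; pixel columns grow to the right and rows downward; lengths in m; the calibration is good to about 2 mm. A picture is of the moment at which its call begins. get_calibration takes no time and is no camera call.
- ctrl.hand_in(): hands the job in, once; it reports no verdict.
Trained networks look in the newest picture that a camera, given by its name, has taken for a name from the list of things; names that differ only in an ending like _2 or _b are one class to them, and where a whole thing is asked for, a point or a joint stands for the part that bears it (a point fixed in the world has none). Each returns a list of dicts, best first, with "score" (0 to 1); they miss things now and then, are a little off and sometimes report something else, mostly with a low value. They report only what shows in the picture. A call takes as long as a camera call.
- ctrl.recognise(camera, target): "point" ([x, y, z] in m, in world coordinates, good to about 4 mm: the middle of the surface that is visible of it).
The state is a dict: "time_s": time; "q": joint angles; "dq": joint speeds; "joint_efforts": joint torques, N m; "eef_pos": TCP position; "eef_rot": TCP orientation; "wrist_force": force on the tool from outside, world axes, zero at the start; "torque": the same for the moment, N m; "opening": opening from 0.0 (shut) to 1.0 (fully open).
Only numpy, scipy, OpenCV 4.12 (cv2) and the standard library are available. Lean on these libraries where they do the work, as an engineer would, in place of code of your own. Each camera call takes 0.05 s, during which the arm holds its last target.

## Working session

There is one attempt and no reset: what is moved stays moved. The work goes in short steps, Python scripts to look and compute and a tool call to move; the robot and the scene stay as the last step left them, time stands still between calls to the robot, and variables do not carry over. Pictures are saved under pics/ and viewed, and the job is handed in when it is done.

Besides the shell and the picture viewer there is one more tool, called after "Call:" by a JSON object that holds its "api" and its "payload", one argument or row to a line. apply_moves: Moves the arm, as the interface text tells. Shift numbers are shares of 0.05 m and turn numbers shares of 0.12 rad, none past 1 either way. Its arguments: {"type":"object","properties":{"plan":{"type":"string"}},"required":["plan"]}

```bash
ls; mkdir -p pics; python3 - <<'E'
from bench import ctrl
import cv2
print(ctrl.get_obs())
for n in("scene","top"):
    im=ctrl.camera(n); cv2.imwrite(f"pics/{n}0.png",cv2.resize(im[:,:,::-1],(768,576),interpolation=cv2.INTER_CUBIC))
    print(n,ctrl.get_calibration(n))
for n in("scene","top"):
  for t in("knockout_grip","stand","pocket","cake_center","palette","well"):
    print(n,t,[(d['score'],d['point']) for d in ctrl.recognise(n,t)][:2])
print(ctrl.get_obs()['time_s'], ctrl.tcp_to_tips)
E
```

```text
pics
{'time_s': 0.0, 'q': array([ 1.03669494e+00,  1.81520379e-01,  1.60799852e+00, -2.12116405e-05,
        1.35380778e+00, -2.06282677e-01]), 'dq': array([-0.00043413,  0.00065066,  0.00138534, -0.00033794,  0.00024977,
       -0.00039919]), 'joint_efforts': array([ 2.89553805e-03, -4.44864142e+01, -3.51342201e+01, -6.52436825e-05,
        8.76597769e-03,  2.55918746e-05]), 'eef_pos': array([0.18484162, 0.54391909, 0.24140034]), 'eef_rot': array([-0.57463149,  0.57513949,  0.41115339, -0.41226945]), 'wrist_force': array([-0.19924469, -0.5187646 ,  0.0324369 ]), 'torque': array([ 0.0298532 ,  0.04379305, -0.02089047]), 'opening': 0.995099472842676}
scene {'intrinsics': array([[381.5150277 ,   0.        , 254.50925095],
       [  0.        , 381.5150277 , 193.69551139],
       [  0.        ,   0.        ,   1.        ]]), 'k1': -0.061156282182181304, 'R': array([[ 0.08886191,  0.99594254, -0.01421315],
       [ 0.78013885, -0.07846462, -0.62066632],
       [-0.61926322,  0.04406537, -0.78394598]]), 't': array([-0.0153878 , -0.35023866,  1.48270015])}
top {'intrinsics': array([[412.05
[... 375 characters left out ...]
ne knockout_grip [(0.56, [0.5749, -0.3063, 0.0567])]
scene stand [(0.77, [0.6158, -0.0045, 0.1038]), (0.58, [0.5735, -0.3025, 0.0565])]
scene pocket [(0.77, [0.6159, -0.0037, 0.1019])]
scene cake_center []
scene palette [(0.59, [0.5659, 0.2913, 0.0163])]
scene well [(0.59, [0.566, 0.2886, 0.0109]), (0.36, [0.576, -0.3048, 0.0546])]
top knockout_grip [(0.73, [0.5638, -0.2995, 0.0521])]
top stand [(0.58, [0.557, -0.0036, 0.1051]), (0.46, [0.5692, -0.0051, 0.1055])]
top pocket [(0.56, [0.5569, -0.0029, 0.1032])]
top cake_center [(0.66, [0.5685, -0.0026, 0.1043]), (0.4, [0.5629, -0.2981, 0.0531])]
top palette [(0.8, [0.5548, 0.2867, 0.0163])]
top well [(0.74, [0.5504, 0.2912, 0.0142])]
0.7 0.011
```

View pics/scene0.png

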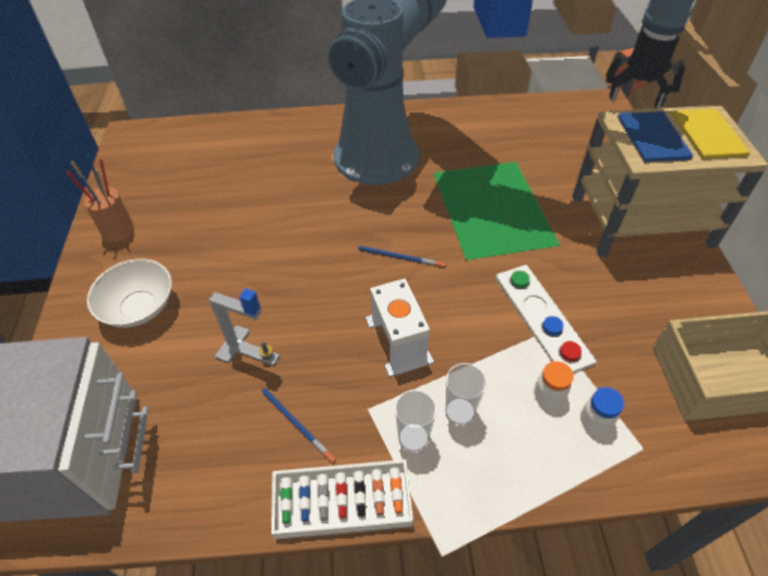

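View pics/top0.png

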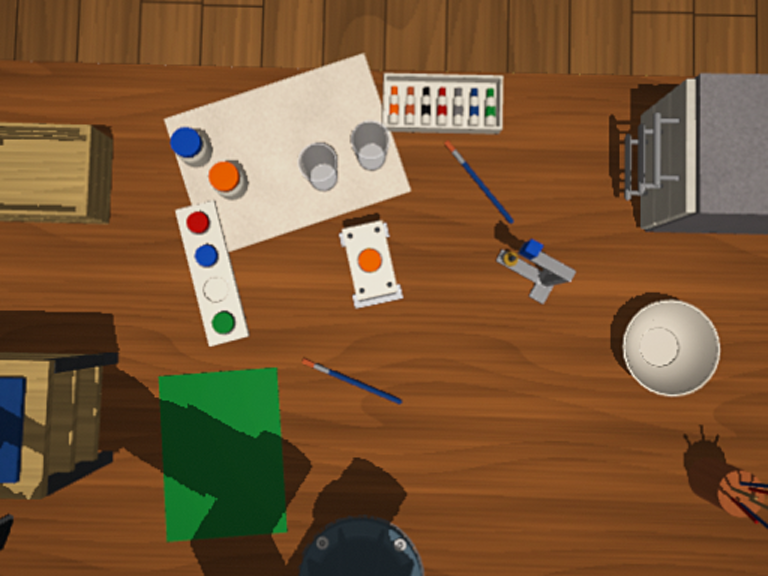

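```bash
cat > h.py <<'E'
from bench import ctrl
import cv2, numpy as np
from scipy.spatial.transform import Rotation as Ro
def cal(n):
    c=ctrl.get_calibration(n); return c['intrinsics'],c['k1'],c['R'],c['t']
def proj(n,X):
    K,k,R,t=cal(n); X=np.atleast_2d(X)@R.T+t; s=X[:,:2]/X[:,2:]; r2=(s**2).sum(1,keepdims=True)
    s=s*(1+k*r2); return s*[K[0,0],K[1,1]]+[K[0,2],K[1,2]]
def ray(n,p):
    K,k,R,t=cal(n); d=(np.atleast_2d(p)-[K[0,2],K[1,2]])/[K[0,0],K[1,1]]; s=d.copy()
    for _ in range(20): s=d/(1+k*(s**2).sum(1,keepdims=True))
    D=np.c_[s,np.ones(len(s))]@R; return -R.T@t,D
def onz(n,p,z):
    C,D=ray(n,p); return C+D*((z-C[2])/D[:,2])[:,None]
def snap(n,f):
    im=ctrl.camera(n)[:,:,::-1].copy(); cv2.imwrite(f"pics/{f}_raw.png",im); return im
def crop(im,x0,y0,w,h,s,f):
    cv2.imwrite(f"pics/{f}.png",cv2.resize(im[y0:y0+h,x0:x0+w],None,fx=s,fy=s,interpolation=cv2.INTER_CUBIC))
def st():
    o=ctrl.get_obs(); R=Ro.from_quat(np.r_[o['eef_rot'][1:],o['eef_rot'][0]]).as_matrix()
    return o,R
E
python3 - <<'E'
from h import *
o,R=st(); print(o['eef_pos'],R.round(3))
for n in("scene","top"):
    im=snap(n,n+"1")
    if n=="scene":
        crop(im,130,180,80,70,9,"s_tool"); crop(im,230,180,80,75,8,"s_stand"); crop(im,320,165,90,90,6,"s_pal")
    else:
        crop(im,320,140,80,70,9,"t_tool"); crop(im,215,135,70,75,8,"t_stand"); crop(im,105,125,80,115,5,"t_pal")
    hsv=cv2.cvtColor(im,cv2.COLOR_BGR2HSV)
    m=((hsv[...,0]>4)&(hsv[...,0]<14)&(hsv[...,1]>190)&(hsv[...,2]>150)).astype(np.uint8)
    k,l,s,c=cv2.connectedComponentsWithStats(m)
    for i in range(1,k):
        if s[i,4]>40: print(n,s[i],c[i],onz(n,c[i],0.105))
E
```

```text
[0.18511972 0.54440669 0.24232534] [[ 0.322  0.    -0.947]
 [ 0.947  0.     0.322]
 [ 0.    -1.    -0.   ]]
scene [260 201  12  10  87] [265.6091954  205.62068966] [[ 0.57396983 -0.00373835  0.105     ]]
scene [363 242  18  17 236] [371.6059322  249.83898305] [[0.73857755 0.24714843 0.105     ]]
top [139 108  20  19 293] [148.81569966 116.98293515] [[0.71268301 0.24916314 0.105     ]]
top [239 166  15  15 173] [246.08092486 173.00578035] [[ 0.57394522 -0.0054033   0.105     ]]
top [157 181  15   9  58] [163.22413793 184.93103448] [[0.53804811 0.20548566 0.105     ]]
top [369 187  46   9 151] [390.77483444 190.44370861] [[ 0.538474   -0.37451611  0.105     ]]
```

```bash
python3 - <<'E'
import cv2,numpy as np
def pad(f,w,h):
    a=cv2.imread(f"pics/{f}.png"); return cv2.copyMakeBorder(a,0,max(0,h-a.shape[0]),0,max(0,w-a.shape[1]),0)[:h,:w]
E
```

```text
(no output)
```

View pics/s_tool.png

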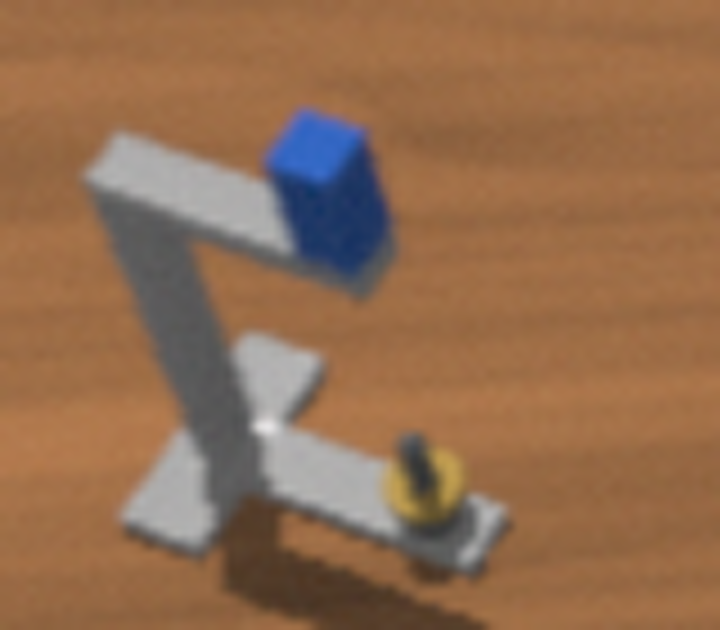

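View pics/t_tool.png

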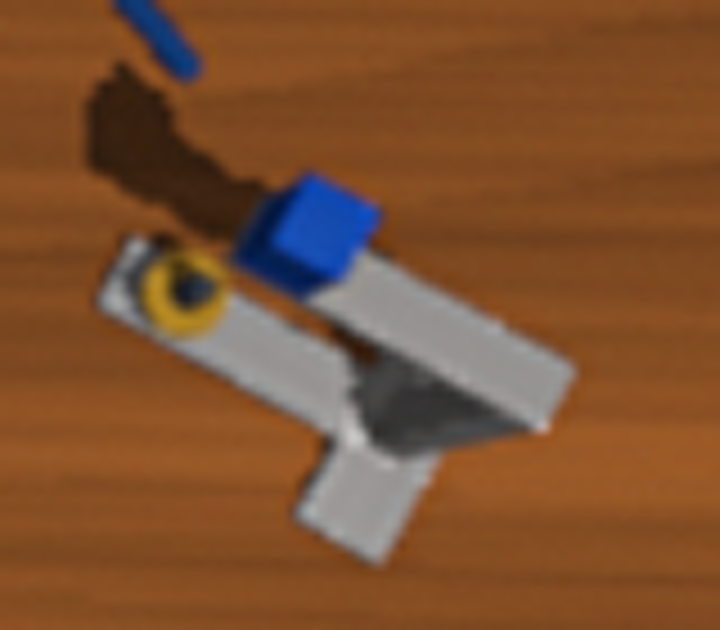

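View pics/s_stand.png

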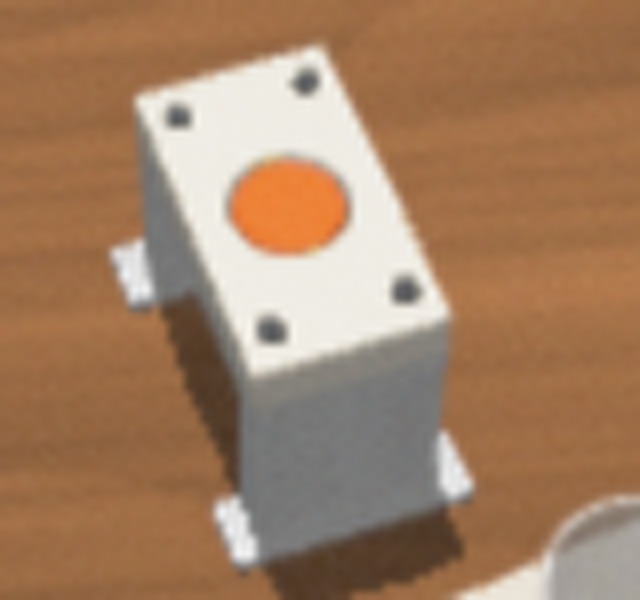

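View pics/t_stand.png

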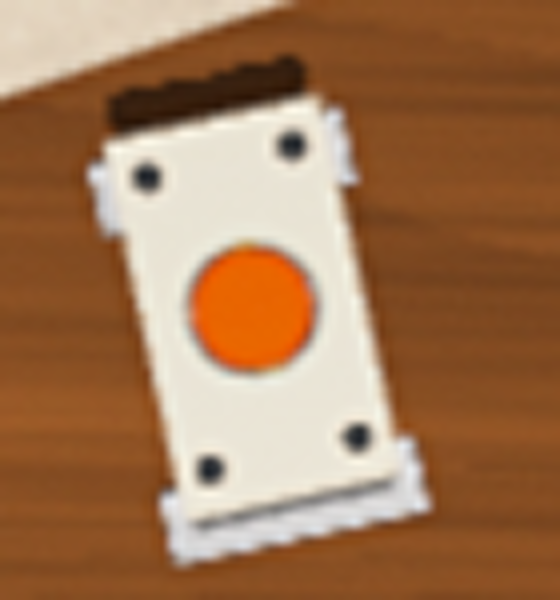

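View pics/t_pal.png

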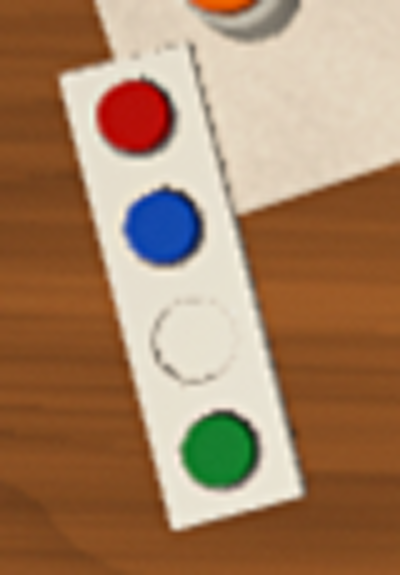

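View pics/s_pal.png

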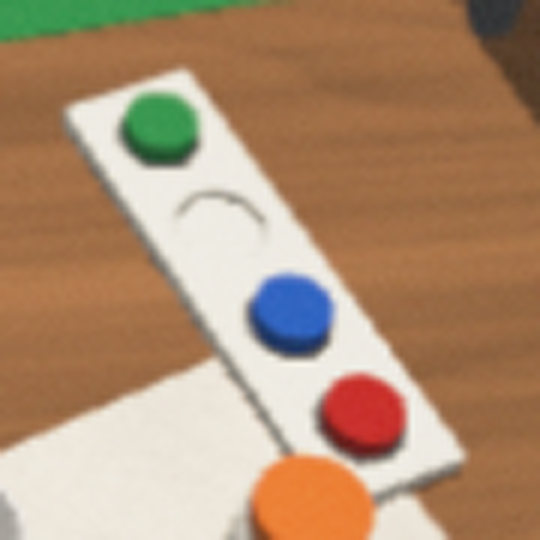

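```bash
cat > fit.py <<'E'
from h import *
from scipy.optimize import least_squares
def T(p,L):
    c,s=np.cos(p[2]),np.sin(p[2]); L=np.atleast_2d(L); return np.c_[p[0]+c*L[:,0]-s*L[:,1],p[1]+s*L[:,0]+c*L[:,1],L[:,2]]
def unc(x0,y0,s,P): return (np.array(P,float)+.5)/s-.5+[x0,y0]
def fit(obs,p0,verbose=True):
    # obs: list (cam, local(N,3), pix(N,2))
    def f(p): return np.concatenate([(proj(c,T(p,L))-P).ravel() for c,L,P in obs])
    r=least_squares(f,p0,loss='soft_l1',f_scale=1.0)
    if verbose:
        print(r.x.round(4)); 
        for c,L,P in obs: print(c,(proj(c,T(r.x,L))-P).round(2).tolist())
    return r.x
E
python3 - <<'E'
from fit import *
m=1e-3
# tool
Hs=unc(130,180,9,[(307,108),(367,130),(322,183),(268,160)])
# local order: determined w/ yaw -0.5
def near(cam,L,P,p):
    q=proj(cam,T(p,L)); idx=[int(np.argmin(((q-x)**2).sum(1))) for x in P]; print(cam,idx); return L[idx]
p0=[0.57,-0.25,-0.5]
def h(z,x,y): return np.array([(a*x,b,z) for a in(-1,1) for b in y])*m
Ht=h(201,11,(-11,11)); F=np.array([(-12,20,8),(12,20,8)])*m; X=h(8,40,(-65,-95)); A=np.array([(-10,-88,156),(10,-88,156)])*m
Pt=unc(320,140,9,[(313,173),(381,213)])
from itertools import product
# initial guess: use onz
c=onz("scene",Hs.mean(0)[None],.201)[0]; c2=onz("top",unc(320,140,9,[(328,218)]),.201)[0]; print(c,c2)
e=onz("top",unc(320,140,9,[(115,269)]),.008)[0]; print("foot end",e, np.arctan2(-(e-c2)[0],(e-c2)[1]))
p0=[c2[0],c2[1],-0.5]
obs=[("scene",near("scene",Ht,Hs,p0),Hs)]
for cam,L,x0,y0,P in [("top",Ht,320,140,[(313,173),(381,213)]),("top",F,320,140,[(130,238),(100,300)]),("top",X,320,140,[(378,563),(297,517)]),
   ("scene",X,130,180,[(122,515),(250,333),(322,358)]),("scene",F,130,180,[(508,512),(470,560)])]:
    P=unc(x0,y0,9,P); obs.append((cam,near(cam,L,P,p0),P))
p=fit(obs,p0)
for cam in("scene","top"): fit([o for o in obs if o[0]==cam],p0)
for cam,x0,y0 in(("scene",130,180),("top",320,140)):
    for z in(45,49,53,57): print(cam,z,((proj(cam,T(p,[[0,0,z*m]]))-[x0,y0]+.5)*9-.5).round(1))
# stand
S=h(106,62,(-35,35))
obs=[]
p0=[.574,-.0045,.22]
for cam,x0,y0,P in[("scene",230,180,[(135,97),(323,45),(450,317),(252,380)]),("top",215,135,[(103,145),(322,97),(398,478),(188,522)])]:
    P=unc(x0,y0,8,P); obs.append((cam,near(cam,S,P,p0),P))
C=np.array([[0,0,.105]])
obs+=[("scene",C,np.array([[265.61,205.62]])),("top",C,np.array([[246.08,173.0]]))]
fit(obs,p0)
for cam in("scene","top"): fit([o for o in obs if o[0]==cam],p0)
# palette
p0=[.555,.287,.2]
Q=h(12,131,(-37,37)); W=np.array([(-32,0,12)])*m
obs=[]
for cam,x0,y0,s,P in[("scene",320,165,6,[(66,108),(188,70),(465,460)]),("top",105,125,5,[(60,75),(190,43),(304,495),(172,530)])]:
    P=unc(x0,y0,s,P); obs.append((cam,near(cam,Q,P,p0),P))
Cz=np.array([(-96,0,26),(32,0,26),(96,0,26)])*m
obs.append(("top",Cz,unc(105,125,5,[(220,449),(164,226),(134,115)])))
obs.append(("scene",Cz,unc(320,165,6,[(160,121),(292,306),(363,407)])))
p=fit(obs,p0); print("well",T(p,[[-.032,0,.006]]))
for cam in("scene","top"): q=fit([o for o in obs if o[0]==cam],p0,False);print(cam,q,T(q,[[-.032,0,.006]]))
E
```

```text
[ 0.58916384 -0.25937173  0.201     ] [ 0.59205451 -0.2621998   0.201     ]
foot end [ 0.59968395 -0.24384787  0.008     ] -0.3939925007394005
scene [0, 1, 3, 2]
top [3, 2]
top [1, 0]
top [1, 0]
scene [3, 1, 0]
scene [0, 1]
[ 0.5894 -0.2604 -0.4875]
scene [[-0.88, -0.24], [-0.03, -0.1], [0.42, 0.48], [-1.16, 0.37]]
top [[-1.03, -0.28], [-0.24, -0.12]]
top [[-0.01, 0.04], [-0.82, 0.61]]
top [[-0.16, 0.35], [-0.68, 0.16]]
scene [[-0.7, 0.29], [-0.4, -0.37], [0.12, -0.03]]
scene [[-0.34, -0.54], [-0.2, 0.73]]
[ 0.5892 -0.2594 -0.4877]
scene [[-0.5, -0.32], [0.35, -0.18], [0.81, 0.4], [-0.77, 0.29]]
scene [[-0.36, 0.21], [-0.08, -0.45], [0.45, -0.1]]
scene [[-0.01, -0.61], [0.13, 0.65]]
[ 0.5897 -0.2617 -0.4877]
top [[-0.47, -0.4], [0.32, -0.23]]
top [[0.46, -0.06], [-0.36, 0.51]]
top [[0.3, 0.26], [-0.23, 0.07]]
scene 45 [[412.  453.4]]
scene 49 [[409.7 446.4]]
scene 53 [[407.4 439.4]]
scene 57 [[405.1 432.3]]
top 45 [[193.2 290.9]]
top 49 [[196.  289.6]]
top 53 [[198.9 288.2]]
top 57 [[201.7 286.7]]
scene [0, 1, 3, 2]
top [3, 2, 0, 1]
[ 0.5733 -0.0046  0.237 ]
scene [[-0.29, 0.17], [-0.44, 0.32], [-0.31, 0.22], [-0.4, -0.39]]
top [[-0.08, -0.16], [-0.77, 0.13], [-0.04, -0.31], [-0.64, -0.04]]
scene [[-0.35, -0.16]]
top [[-0.31, 0.24]]
[ 0.5733 -0.0036  0.2379]
scene [[0.04, 0.16], [-0.11, 0.3], [0.07, 0.18], [-0.01, -0.41]]
scene [[0.01, -0.18]]
[ 0.5733 -0.0056  0.2352]
top [[0.33, -0.16], [-0.36, 0.18], [0.29, -0.25], [-0.32, -0.03]]
top [[0.05, 0.27]]
scene [0, 1, 3]
top [3, 2, 0, 1]
[0.5524 0.2892 0.2813]
scene [[-0.83, 0.46], [-0.91, 0.26], [-0.82, -0.09]]
top [[0.02, 0.02], [-0.25, -0.2], [-0.46, 0.13], [-0.09, -0.05]]
top [[-0.99, 0.47], [-0.9, 0.02], [-0.42, -0.1]]
scene [[-0.08, 0.01], [-0.38, 0.3], [-0.35, 0.58]]
well [[0.52168857 0.28035449 0.006     ]]
scene [0.55165808 0.29115021 0.27767094] [[0.52088379 0.28237848 0.006     ]]
top [0.55257323 0.28800971 0.2841844 ] [[0.52185673 0.27903772 0.006     ]]
```

```bash
cat > go.py <<'E'
import sys
from h import *
def go(x,y,z,a):
    o,R=st(); p=o['eef_pos']; cur=np.arctan2(R[1,0],R[0,0]); d=np.array([x,y,z])-p
    print("t %.2f pos %s ang %.4f tilt %s F %s open %.3f"%(o['time_s'],p.round(4),cur,R[:,1].round(4),o['wrist_force'].round(2),o['opening']))
    for nm,b in(("cur",cur),("tgt",a)):
        c,s=np.cos(b),np.sin(b)
        print(nm,"dx %.3f dy %.3f dz %.3f (units of 50mm)"%((d[0]*c+d[1]*s)/.05,-d[2]/.05,(-d[0]*s+d[1]*c)/.05),end="  ")
    print("wy total %.3f units"%(-(a-cur)/.12))
if __name__=="__main__": go(*map(float,sys.argv[1:5]))
E
python3 go.py .5894 -.2604 .29 1.083
```

```text
t 0.80 pos [0.1851 0.5444 0.2423] ang 1.2430 tilt [ 0.  0. -1.] F [ 0.78 -0.42  0.51] open 1.000
cur dx -12.636 dy -0.954 dz -12.837 (units of 50mm)  tgt dx -10.429 dy -0.954 dz -14.686 (units of 50mm)  wy total 1.333 units
```

Call:
{"api": "apply_moves", "payload": {
  "plan": "0 -0.7 0 0 0.67 0 1; 0 -0.25 0 0 0.663 0 1; -0.57 0 -0.8 0 0 0 1; -0.57 0 -0.8 0 0 0 1; -0.57 0 -0.8 0 0 0 1"
}}

```text
time_s: 1.3
eef_pos: [0.2513, 0.4113, 0.2898]
eef_rot: [-0.606, 0.606, 0.365, -0.365]
wrist_force: [1.7, -0.1, 0.2]
opening: 1.003
```

Call:
{"api": "apply_moves", "payload": {
  "plan": "-0.57 0 -0.8 0 0 0 1; -0.57 0 -0.8 0 0 0 1; -0.57 0 -0.8 0 0 0 1; -0.57 0 -0.8 0 0 0 1; -0.57 0 -0.8 0 0 0 1"
}}

```text
time_s: 1.8
eef_pos: [0.3614, 0.1913, 0.2902]
eef_rot: [-0.606, 0.606, 0.365, -0.364]
wrist_force: [1.1, -0.3, 0.4]
opening: 1.001
```

```bash
python3 go.py .5894 -.2604 .24 1.083
```

```text
t 1.80 pos [0.3614 0.1913 0.2902] ang 1.0833 tilt [ 1.3e-03  3.0e-04 -1.0e+00] F [ 1.07 -0.35  0.43] open 1.001
cur dx -5.845 dy 1.004 dz -8.260 (units of 50mm)  tgt dx -5.843 dy 1.004 dz -8.262 (units of 50mm)  wy total 0.003 units
```

Call:
{"api": "apply_moves", "payload": {
  "plan": "-0.57 0 -0.8 0 0 0 1; -0.57 0 -0.8 0 0 0 1; -0.57 0 -0.8 0 0 0 1; -0.57 0 -0.8 0 0 0 1; -0.57 0 -0.8 0 0 0 1"
}}

```text
time_s: 2.3
eef_pos: [0.4714, -0.0287, 0.2901]
eef_rot: [-0.606, 0.606, 0.365, -0.364]
wrist_force: [0.7, 0.7, 0.8]
opening: 0.998
```

Call:
{"api": "apply_moves", "payload": {
  "plan": "-0.57 0 -0.8 0 0 0 1; -0.57 0 -0.8 0 0 0 1; -0.57 0 -0.8 0 0 0 1; -0.57 0 -0.8 0 0 0 1; -0.57 0 -0.8 0 0 0 1"
}}

```text
time_s: 2.8
eef_pos: [0.5814, -0.2482, 0.2897]
eef_rot: [-0.606, 0.606, 0.364, -0.364]
wrist_force: [-0.4, 0.0, 0.1]
opening: 1.001
```

```bash
python3 go.py .5894 -.2604 .24 1.083; python3 - <<'E'
from h import *
im=snap("scene","s2"); crop(im,100,120,140,130,5,"s2")
im=snap("top","t2"); crop(im,300,110,140,130,5,"t2")
E
```

```text
t 2.80 pos [ 0.5814 -0.2482  0.2897] ang 1.0827 tilt [ 2.e-04  0.e+00 -1.e+00] F [-0.42  0.03  0.12] open 1.001
cur dx -0.140 dy 0.994 dz -0.256 (units of 50mm)  tgt dx -0.140 dy 0.994 dz -0.256 (units of 50mm)  wy total -0.002 units
```

View pics/s2.png

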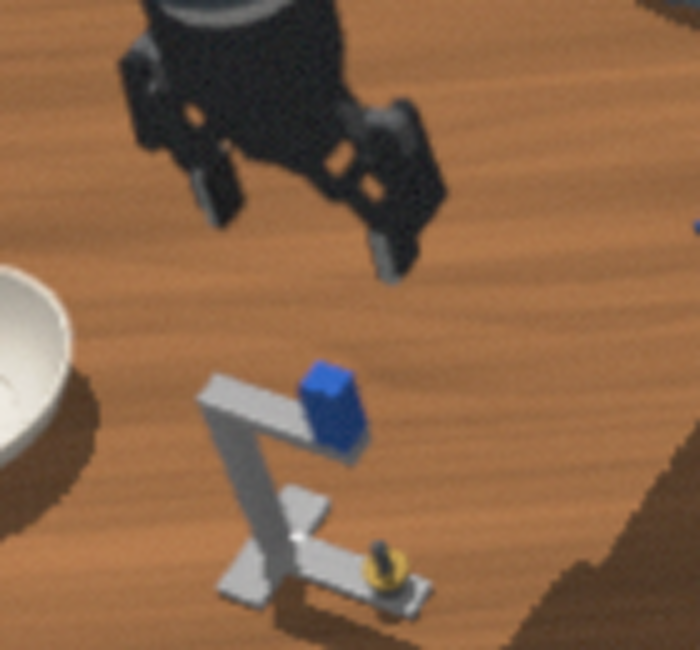

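Call:
{"api": "apply_moves", "payload": {
  "plan": "-0.14 0.2 -0.256 0 0 0 1; 0 0.6 0 0 0 0 1; 0 0.6 0 0 0 0 1; 0 0.5 0 0 0 0 1; 0 0.454 0 0 0 0 1"
}}

```text
time_s: 3.4
eef_pos: [0.5883, -0.2577, 0.1706]
eef_rot: [0.606, -0.606, -0.364, 0.365]
wrist_force: [0.4, -0.1, 0.1]
opening: 0.997
```

```bash
python3 go.py .5894 -.2604 .172 1.083; python3 - <<'E'
from h import *
im=snap("scene","s3"); crop(im,100,120,140,130,5,"s3")
E
```

```text
t 3.40 pos [ 0.5883 -0.2577  0.1706] ang 1.0832 tilt [-9.e-04  7.e-04 -1.e+00] F [ 0.41 -0.06  0.14] open 0.997
cur dx -0.037 dy -0.027 dz -0.044 (units of 50mm)  tgt dx -0.037 dy -0.027 dz -0.044 (units of 50mm)  wy total 0.002 units
```

View pics/s3.png

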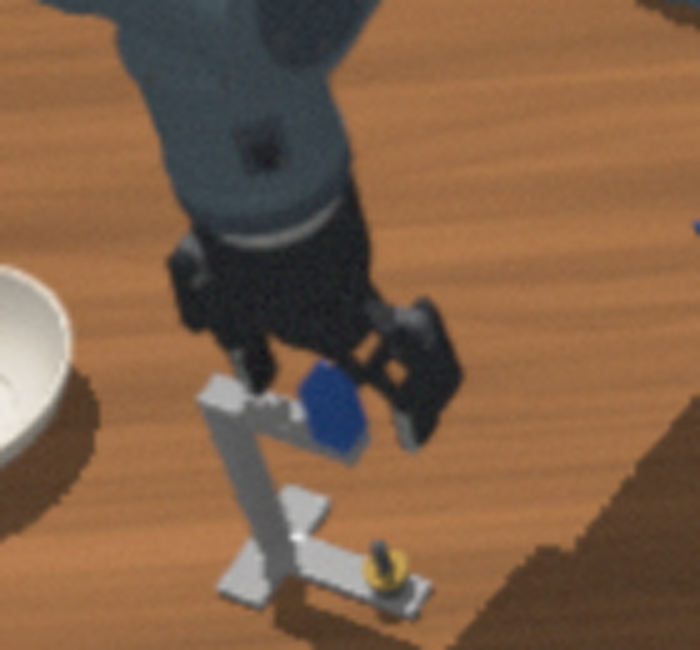

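Call:
{"api": "apply_moves", "payload": {
  "plan": "-0.03 0 -0.04 0 0 0 0.5; 0 0 0 0 0 0 0; 0 0 0 0 0 0 0; 0 0 0 0 0 0 0; 0 0 0 0 0 0 0"
}}

```text
time_s: 3.95
eef_pos: [0.5906, -0.2608, 0.1737]
eef_rot: [-0.605, 0.607, 0.365, -0.364]
wrist_force: [0.8, 1.1, 4.9]
opening: 0.248
```

```bash
python3 go.py .5894 -.2604 .172 1.083
```

```text
t 3.95 pos [ 0.5906 -0.2608  0.1737] ang 1.0831 tilt [ 0.0023 -0.001  -1.    ] F [0.82 1.15 4.87] open 0.248
cur dx -0.004 dy 0.034 dz 0.026 (units of 50mm)  tgt dx -0.004 dy 0.034 dz 0.026 (units of 50mm)  wy total 0.001 units
```

Call:
{"api": "apply_moves", "payload": {
  "plan": "0 -0.1 0 0 0 0 0; 0 -0.1 0 0 0 0 0; 0 -0.1 0 0 0 0 0; 0 -0.1 0 0 0 0 0; 0 0 0 0 0 0 0"
}}

```text
time_s: 4.45
eef_pos: [0.5903, -0.261, 0.1931]
eef_rot: [-0.605, 0.606, 0.365, -0.364]
wrist_force: [0.3, -0.0, -2.7]
opening: 0.25
```

```bash
python3 go.py .5894 -.2604 .192 1.083; python3 - <<'E'
from h import *
print(ctrl.get_obs()['torque'])
im=snap("scene","s4"); crop(im,100,120,140,130,5,"s4")
E
```

```text
t 4.45 pos [ 0.5903 -0.261   0.1931] ang 1.0830 tilt [ 1.3e-03 -9.0e-04 -1.0e+00] F [ 0.33 -0.05 -2.67] open 0.250
cur dx 0.002 dy 0.023 dz 0.020 (units of 50mm)  tgt dx 0.002 dy 0.023 dz 0.020 (units of 50mm)  wy total 0.000 units
[ 0.16245528 -0.15561661 -0.00147918]
```

View pics/s4.png

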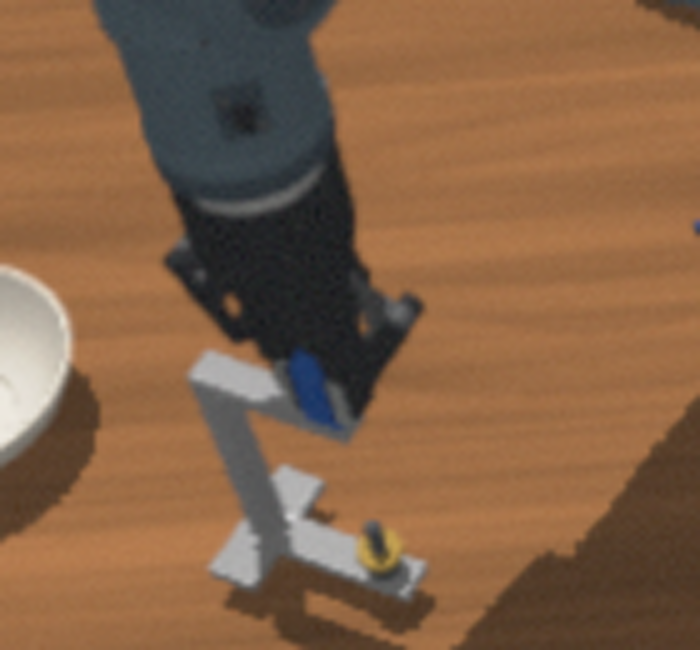

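Call:
{"api": "apply_moves", "payload": {
  "plan": "0 -0.4 0 0 0 0 0; 0 -0.4 0 0 -0.5 0 0; 0 0 0 0 -1 0 0; 0 0 0 0 -1 0 0; 0 0 0 0 -1 0 0"
}}

```text
time_s: 5.0
eef_pos: [0.5896, -0.2605, 0.2319]
eef_rot: [0.516, -0.515, -0.484, 0.484]
wrist_force: [0.1, 0.1, -3.5]
opening: 0.252
```

Call:
{"api": "apply_moves", "payload": {
  "plan": "0 0 0 0 -1 0 0; 0 0 0 0 -1 0 0; 0 0 0 0 -0.54 0 0; 0 0 0 0 0 0 0; 0 0 0 0 0 0 0"
}}

```text
time_s: 5.5
eef_pos: [0.5896, -0.2605, 0.2317]
eef_rot: [0.438, -0.438, -0.555, 0.555]
wrist_force: [0.1, 0.0, -3.7]
opening: 0.251
```

```bash
python3 go.py .6038 -.131 .2335 1.808
```

```text
t 5.50 pos [ 0.5896 -0.2605  0.2317] ang 1.8059 tilt [-7.e-04  4.e-04 -1.e+00] F [ 0.07  0.02 -3.73] open 0.251
cur dx 2.453 dy -0.036 dz -0.880 (units of 50mm)  tgt dx 2.452 dy -0.036 dz -0.885 (units of 50mm)  wy total -0.017 units
```

Call:
{"api": "apply_moves", "payload": {
  "plan": "0.49 0 -0.176 0 0 0 0; 0.49 0 -0.176 0 0 0 0; 0.49 0 -0.176 0 0 0 0; 0.49 0 -0.176 0 0 0 0; 0.49 0 -0.176 0 -0.01 0 0"
}}

```text
time_s: 6.0
eef_pos: [0.6038, -0.1302, 0.232]
eef_rot: [0.438, -0.438, -0.555, 0.555]
wrist_force: [-0.3, 0.0, -3.8]
opening: 0.251
```

Call:
{"api": "apply_moves", "payload": {
  "plan": "0 0.2 0 0 0 0 0; 0 0.2 0 0 0 0 0; 0 0.2 0 0 0 0 0; 0 0.2 0 0 0 0 0; 0 0 0 0 0 0 0"
}}

```text
time_s: 6.5
eef_pos: [0.6024, -0.1316, 0.1894]
eef_rot: [0.439, -0.436, -0.555, 0.556]
wrist_force: [-0.9, 0.2, -3.6]
opening: 0.248
```

```bash
python3 go.py .6038 -.131 .1895 1.808;  python3 - <<'E'
from h import *
im=snap("scene","s5"); crop(im,170,120,140,130,5,"s5")
im=snap("top","t5"); crop(im,220,100,140,130,5,"t5")
E
```

```text
t 6.50 pos [ 0.6024 -0.1316  0.1894] ang 1.8075 tilt [-0.004   0.0016 -1.    ] F [-0.94  0.16 -3.62] open 0.248
cur dx 0.005 dy -0.001 dz -0.030 (units of 50mm)  tgt dx 0.005 dy -0.001 dz -0.030 (units of 50mm)  wy total -0.004 units
```

View pics/s5.png

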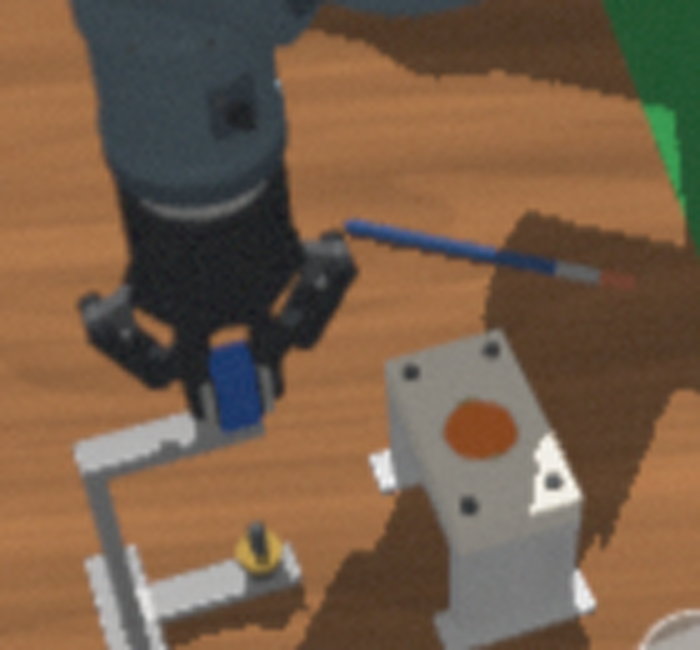

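View pics/t5.png

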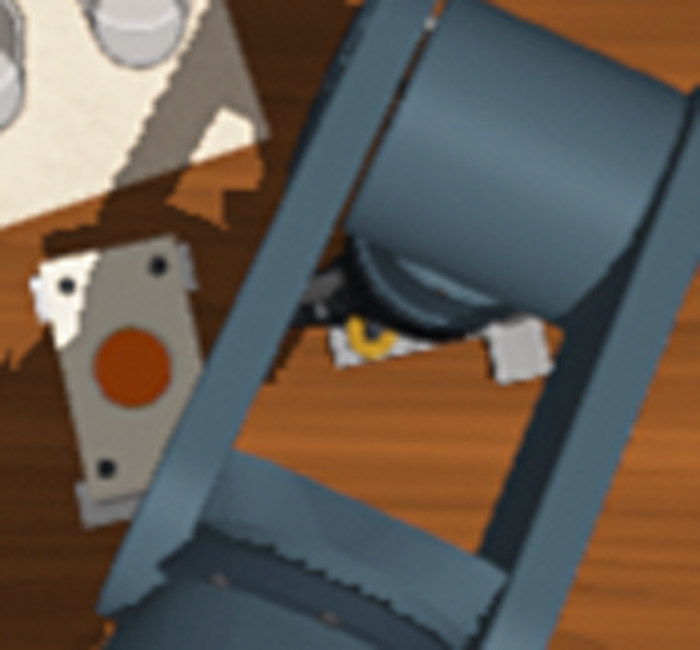

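```bash
python3 - <<'E'
from h import *
im=cv2.imread("pics/s5_raw.png"); crop(im,180,195,60,60,12,"s5b")
im=cv2.imread("pics/t5_raw.png"); crop(im,275,150,65,45,12,"t5b")
E
```

```text
(no output)
```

View pics/s5b.png

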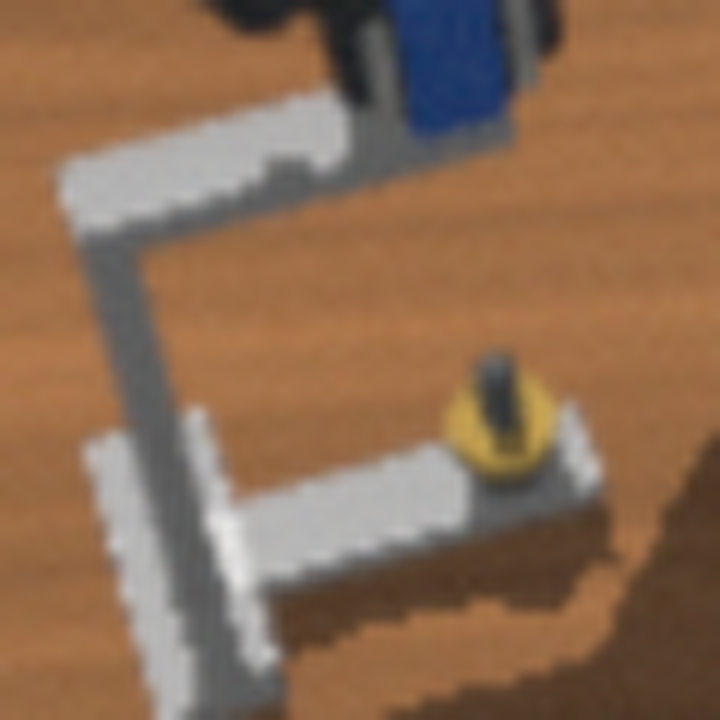

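View pics/t5b.png

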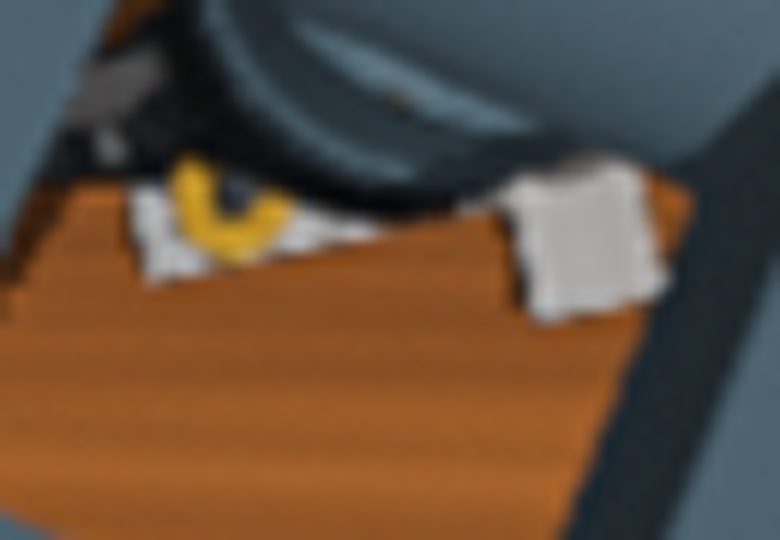

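```bash
cat > fit2.py <<'E'
from fit import *
def fit2(obs,tips,cols,p0):
    # p: x,y,yaw,footz,tiph
    def f(p):
        r=[]
        for c,L,P in obs:
            X=T(p[:3],L)+[0,0,p[3]]; r.append((proj(c,X)-P).ravel())
        for c,P in tips: r.append((proj(c,T(p[:3],[[0,0,p[3]+p[4]]]))-P).ravel())
        for c,P in cols: r.append((proj(c,T(p[:3],[[0,0,p[3]+p[4]-.024]]))-P).ravel())
        r.append([(p[4]-.049)/.004])
        return np.concatenate(r)
    r=least_squares(f,p0,loss='soft_l1'); print(r.x.round(4)); print(f(r.x).round(2).tolist()); return r.x
E
python3 - <<'E'
from fit2 import *
m=1e-3
A=lambda l:np.array(l,float)*m
s=[("scene",A([(-12,20,8),(12,20,8),(-40,-95,8),(-40,-65,8),(40,-65,8)]),unc(180,195,12,[(570,400),(602,478),(88,445),(200,405),(275,665)]))]
t=[("top",A([(-12,20,8),(-40,-65,8),(-40,-95,8)]),unc(275,150,12,[(150,283),(540,322),(665,292)]))]
ts=[("scene",unc(180,195,12,[(496,358)]))]; tt=[("top",unc(275,150,12,[(238,192)]))]
cs=[("scene",unc(180,195,12,[(500,415)]))]; ct=[("top",unc(275,150,12,[(235,200)]))]
p0=[.603,-.131,.237,.016,.049]
fit2(s+t,ts+tt,cs+ct,p0); fit2(s,ts,cs,p0); fit2(t,tt,ct,p0)
E
```

```text
[ 0.6008 -0.1317  0.2424  0.0202  0.0503]
[0.07, -0.32, -0.19, -0.12, -1.06, -0.6, -0.2, -0.19, 0.41, 1.16, -0.35, -0.07, -0.33, -0.06, -0.07, 0.08, -0.58, 0.19, -0.03, -0.15, -0.18, 0.2, -0.65, 0.25, 0.34]
[ 0.5899 -0.1325  0.2391  0.0035  0.0504]
[0.08, -0.24, -0.25, -0.15, -0.31, -0.69, 0.37, -0.2, 0.78, 0.74, -0.46, 0.3, -0.08, 0.23, 0.36]
[ 0.6015 -0.1332  0.2418  0.0149  0.0491]
[0.03, -0.12, -0.11, -0.11, 0.11, 0.05, 0.29, -0.1, -0.33, 0.29, 0.03]
```

```bash
python3 - <<'E'
from fit2 import *
from go import go
for _ in range(3):
    go(.5747,-.0046,.1895,1.808); snap("scene","x")
m=1e-3
A=lambda l:np.array(l,float)*m
s=[("scene",A([(-12,20,8),(12,20,8),(-40,-95,8),(-40,-65,8),(40,-65,8)]),unc(180,195,12,[(570,400),(602,478),(88,445),(200,405),(275,665)]))]
t=[("top",A([(-12,20,8),(-40,-65,8),(-40,-95,8)]),unc(275,150,12,[(150,283),(540,322),(665,292)]))]
s2=s+[("scene",A([(0,0,50),(0,0,26)]),unc(180,195,12,[(496,358),(500,415)]))]
t2=t+[("top",A([(0,0,50),(0,0,26)]),unc(275,150,12,[(238,192),(235,200)]))]
sh=lambda o,z:[(c,L+[0,0,z],P) for c,L,P in o]
for z in(.0155,.0175): 
  for o in(s2+t2,s2,t2): print(z,fit(sh(o,z),[.603,-.131,.237],False))
E
```

```text
t 6.60 pos [ 0.6035 -0.1318  0.1915] ang 1.8080 tilt [-1.e-03  4.e-04 -1.e+00] F [ 0.83  0.59 -3.13] open 0.253
cur dx 2.608 dy 0.040 dz -0.037 (units of 50mm)  tgt dx 2.608 dy 0.040 dz -0.037 (units of 50mm)  wy total 0.000 units
t 6.65 pos [ 0.6039 -0.1318  0.1922] ang 1.8082 tilt [ 1.e-04 -1.e-04 -1.e+00] F [ 0.23 -0.45 -3.05] open 0.249
cur dx 2.610 dy 0.053 dz -0.030 (units of 50mm)  tgt dx 2.610 dy 0.053 dz -0.030 (units of 50mm)  wy total 0.002 units
t 6.70 pos [ 0.6042 -0.1318  0.1926] ang 1.8084 tilt [ 8.e-04 -4.e-04 -1.e+00] F [ 0.34  0.27 -3.04] open 0.247
cur dx 2.611 dy 0.062 dz -0.026 (units of 50mm)  tgt dx 2.611 dy 0.062 dz -0.025 (units of 50mm)  wy total 0.003 units
0.0155 [ 0.59956187 -0.13214269  0.24528141]
0.0155 [ 0.59767824 -0.13147012  0.23820006]
0.0155 [ 0.60136262 -0.13307823  0.24256001]
0.0175 [ 0.60008872 -0.13196501  0.24443492]
0.0175 [ 0.59899096 -0.13130703  0.23800883]
0.0175 [ 0.60114167 -0.13283319  0.2426269 ]
```

Call:
{"api": "apply_moves", "payload": {
  "plan": "0 0.08 0.05 0 0 0 0; 0.4 0 0 0 0 0 0; 0.4 0 0 0 0 0 0; 0.3 0 0 0 0 0 0; 0 0 0 0 0 0 0"
}}

```text
time_s: 7.25
eef_pos: [0.5877, -0.0753, 0.1881]
eef_rot: [-0.437, 0.436, 0.557, -0.556]
wrist_force: [0.5, -1.1, -3.8]
opening: 0.252
```

```bash
python3 go.py .575 -.0045 .1885 1.808;  python3 - <<'E'
from h import *
im=snap("scene","s6"); crop(im,190,130,130,120,6,"s6")
E
python3 go.py .575 -.0045 .1885 1.808
```

```text
t 7.25 pos [ 0.5877 -0.0753  0.1881] ang 1.8121 tilt [-5.e-04  9.e-04 -1.e+00] F [ 0.48 -1.11 -3.77] open 0.252
cur dx 1.435 dy -0.007 dz -0.091 (units of 50mm)  tgt dx 1.435 dy -0.007 dz -0.085 (units of 50mm)  wy total 0.034 units
t 7.30 pos [ 0.5882 -0.0766  0.1883] ang 1.8117 tilt [ 3.e-04 -2.e-04 -1.e+00] F [-0.37 -1.08 -3.26] open 0.249
cur dx 1.463 dy -0.003 dz -0.087 (units of 50mm)  tgt dx 1.463 dy -0.003 dz -0.082 (units of 50mm)  wy total 0.031 units
```

View pics/s6.png

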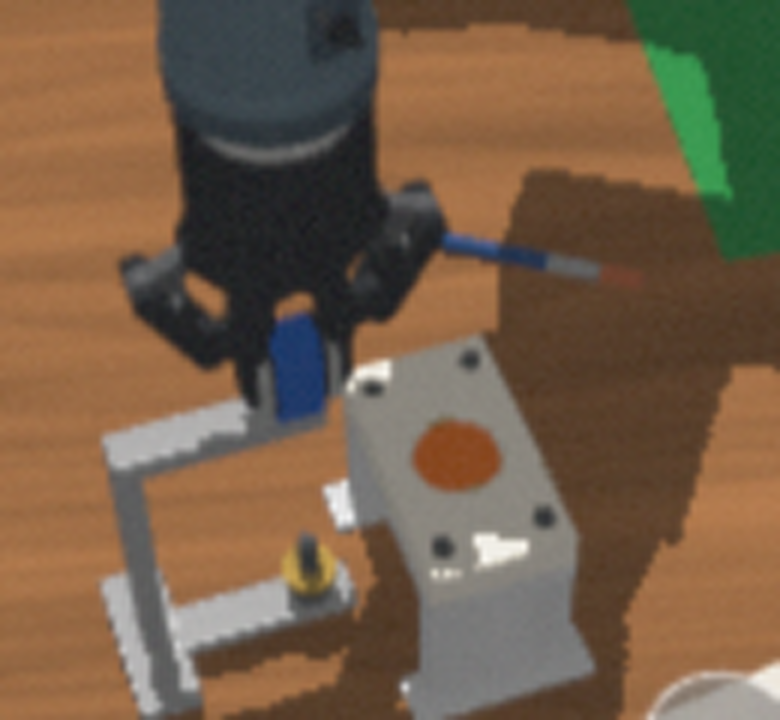

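Call:
{"api": "apply_moves", "payload": {
  "plan": "0.3 0 -0.02 0 0 0 0; 0.4 0 -0.02 0 0 0 0; 0.4 0 -0.02 0 0 0 0; 0.3 0 0 0 0 0 0; 0 0 0 0 0 0 0"
}}

```text
time_s: 7.8
eef_pos: [0.5743, -0.0076, 0.1881]
eef_rot: [-0.437, 0.436, 0.556, -0.556]
wrist_force: [0.7, 0.6, -3.4]
opening: 0.254
```

Call:
{"api": "apply_moves", "payload": {
  "plan": "0 0 0 0 0 0 0; 0 0 0 0 0 0 0; 0 0 0 0 0 0 0; 0 0 0 0 0 0 0; 0 0 0 0 0 0 0"
}}

```text
time_s: 8.3
eef_pos: [0.5749, -0.0101, 0.188]
eef_rot: [0.437, -0.437, -0.556, 0.556]
wrist_force: [-0.3, -0.6, -3.8]
opening: 0.252
```

```bash
python3 go.py .575 -.0045 .1885 1.808;  python3 - <<'E'
from h import *
im=snap("scene","s7"); crop(im,200,130,100,100,7,"s7")
E
python3 go.py .575 -.0045 .1885 1.808
```

```text
t 8.30 pos [ 0.5749 -0.0101  0.188 ] ang 1.8084 tilt [-1.e-04 -0.e+00 -1.e+00] F [-0.35 -0.57 -3.85] open 0.252
cur dx 0.108 dy -0.009 dz -0.029 (units of 50mm)  tgt dx 0.108 dy -0.009 dz -0.029 (units of 50mm)  wy total 0.003 units
t 8.35 pos [ 0.5749 -0.01    0.1881] ang 1.8085 tilt [-0. -0. -1.] F [ 0.78  0.4  -3.01] open 0.252
cur dx 0.106 dy -0.009 dz -0.029 (units of 50mm)  tgt dx 0.106 dy -0.009 dz -0.029 (units of 50mm)  wy total 0.004 units
```

View pics/s7.png

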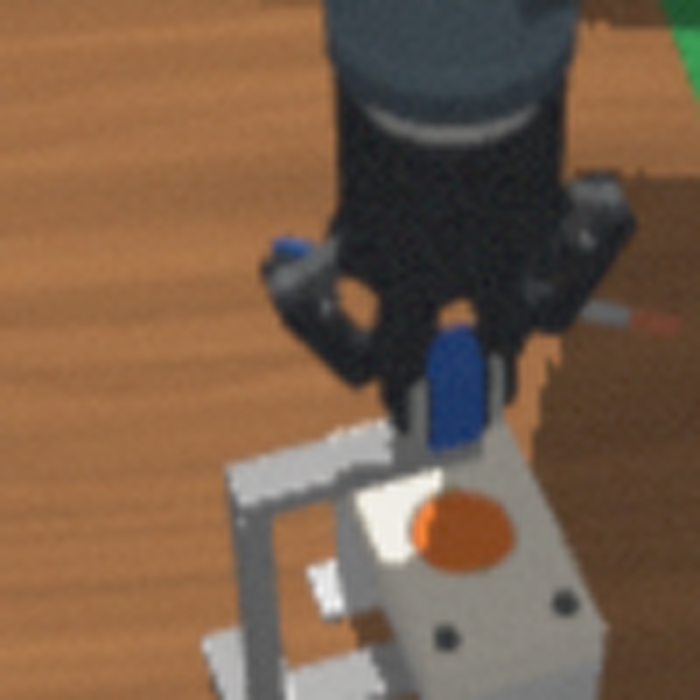

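```bash
python3 - <<'E'
from fit2 import *
m=1e-3
p=[.5749-.0016,-.0101,.2375]
L=np.array([(11,-11,156),(11,11,156),(-10,-88,156),(10,-88,156),(-40,-95,8),(-40,-65,8)])*m
for z in(.0125,.0145,.0165): print(z,((proj("scene",T(p,L)+[0,0,z])-[200,130]+.5)*7-.5).round(0).tolist())
# same for s5
p=[.6027-.0016,-.1316,.2375]
for z in(.016,.018): print(z,((proj("scene",T(p,L)+[0,0,z])-[180,195]+.5)*12-.5).round(0).tolist())
# original
p=[.5894,-.2604,-.4875]; print(((proj("scene",T(p,L))-[130,180]+.5)*9-.5).round(0).tolist())
E
```

```text
0.0125 [[428.0, 460.0], [484.0, 445.0], [212.0, 472.0], [228.0, 513.0], [199.0, 640.0], [268.0, 621.0]]
0.0145 [[428.0, 457.0], [485.0, 441.0], [212.0, 469.0], [228.0, 510.0], [199.0, 638.0], [267.0, 618.0]]
0.0165 [[428.0, 454.0], [485.0, 438.0], [212.0, 466.0], [227.0, 507.0], [198.0, 635.0], [267.0, 616.0]]
0.016 [[412.0, 148.0], [513.0, 120.0], [33.0, 170.0], [53.0, 243.0], [79.0, 447.0], [201.0, 412.0]]
0.018 [[411.0, 143.0], [512.0, 115.0], [31.0, 164.0], [51.0, 238.0], [78.0, 442.0], [200.0, 408.0]]
[[291.0, 260.0], [357.0, 283.0], [106.0, 127.0], [68.0, 176.0], [246.0, 330.0], [323.0, 358.0]]
```

Call:
{"api": "apply_moves", "payload": {
  "plan": "0.05 0 -0.015 0 0 0 0; 0.056 0 -0.014 0 0 0 0; 0 -0.05 0 0 0 0 0; 0 -0.05 0 0 0 0 0; 0 0 0 0 0 0 0"
}}

```text
time_s: 8.85
eef_pos: [0.5754, -0.0042, 0.1938]
eef_rot: [-0.437, 0.437, 0.556, -0.556]
wrist_force: [-0.0, 0.2, -3.3]
opening: 0.251
```

Call:
{"api": "apply_moves", "payload": {
  "plan": "0 0 0 0 0 0 0; 0 -0.02 0 0 0 0 0; 0 -0.02 0 0 0 0 0; 0 -0.02 0 0 0 0 0; 0 0 0 0 0 0 0"
}}

```text
time_s: 9.35
eef_pos: [0.5751, -0.0042, 0.1963]
eef_rot: [-0.437, 0.437, 0.556, -0.556]
wrist_force: [-1.0, 0.8, -3.1]
opening: 0.255
```

```bash
python3 go.py .575 -.0045 .1885 1.808
```

```text
t 9.35 pos [ 0.5751 -0.0042  0.1963] ang 1.8090 tilt [ 4.e-04 -1.e-04 -1.e+00] F [-1.02  0.82 -3.08] open 0.255
cur dx -0.005 dy 0.156 dz 0.004 (units of 50mm)  tgt dx -0.005 dy 0.156 dz 0.004 (units of 50mm)  wy total 0.008 units
```

Call:
{"api": "apply_moves", "payload": {
  "plan": "0 -0.02 0 0 0 0 0; 0 -0.02 0 0 0 0 0; 0 0 0 0 0 0 0; 0 0 0 0 0 0 0; 0 0 0 0 0 0 0"
}}

```text
time_s: 9.85
eef_pos: [0.575, -0.0042, 0.1981]
eef_rot: [-0.437, 0.437, 0.556, -0.556]
wrist_force: [0.7, 0.1, -2.9]
opening: 0.249
```

Call:
{"api": "apply_moves", "payload": {
  "plan": "0 -0.02 0 0 0 0 0; 0 -0.02 0 0 0 0 0; 0 0 0 0 0 0 0; 0 0 0 0 0 0 0; 0 0 0 0 0 0 0"
}}

```text
time_s: 10.35
eef_pos: [0.575, -0.0042, 0.2001]
eef_rot: [0.437, -0.437, -0.556, 0.556]
wrist_force: [0.1, 0.1, -3.6]
opening: 0.246
```

Call:
{"api": "apply_moves", "payload": {
  "plan": "0 -0.02 0 0 0 0 0; 0 -0.02 0 0 0 0 0; 0 0 0 0 0 0 0; 0 0 0 0 0 0 0; 0 0 0 0 0 0 0"
}}

```text
time_s: 10.85
eef_pos: [0.5749, -0.0042, 0.2021]
eef_rot: [0.437, -0.437, -0.556, 0.556]
wrist_force: [-0.2, -0.4, -3.7]
opening: 0.252
```

Call:
{"api": "apply_moves", "payload": {
  "plan": "0 -0.02 0 0 0 0 0; 0 -0.02 0 0 0 0 0; 0 0 0 0 0 0 0; 0 0 0 0 0 0 0; 0 0 0 0 0 0 0"
}}

```text
time_s: 11.35
eef_pos: [0.575, -0.0041, 0.2041]
eef_rot: [-0.437, 0.437, 0.556, -0.556]
wrist_force: [-0.1, -0.2, -3.8]
opening: 0.249
```

Call:
{"api": "apply_moves", "payload": {
  "plan": "0 -0.02 0 0 0 0 0; 0 -0.02 0 0 0 0 0; 0 0 0 0 0 0 0; 0 0 0 0 0 0 0; 0 0 0 0 0 0 0"
}}

```text
time_s: 11.85
eef_pos: [0.575, -0.0042, 0.2061]
eef_rot: [-0.437, 0.437, 0.556, -0.556]
wrist_force: [0.1, 0.5, -3.0]
opening: 0.249
```

Call:
{"api": "apply_moves", "payload": {
  "plan": "0 -0.02 0 0 0 0 0; 0 -0.02 0 0 0 0 0; 0 0 0 0 0 0 0; 0 0 0 0 0 0 0; 0 0 0 0 0 0 0"
}}

```text
time_s: 12.35
eef_pos: [0.5748, -0.0041, 0.2078]
eef_rot: [0.437, -0.437, -0.556, 0.556]
wrist_force: [0.3, -0.3, -7.6]
opening: 0.251
```

Call:
{"api": "apply_moves", "payload": {
  "plan": "0 -0.02 0 0 0 0 0; 0 -0.02 0 0 0 0 0; 0 0 0 0 0 0 0; 0 0 0 0 0 0 0; 0 0 0 0 0 0 0"
}}

```text
time_s: 12.85
eef_pos: [0.575, -0.0041, 0.2103]
eef_rot: [-0.437, 0.437, 0.556, -0.556]
wrist_force: [0.7, 0.6, -6.7]
opening: 0.248
```

Call:
{"api": "apply_moves", "payload": {
  "plan": "0 -0.02 0 0 0 0 0; 0 -0.02 0 0 0 0 0; 0 0 0 0 0 0 0; 0 0 0 0 0 0 0; 0 0 0 0 0 0 0"
}}

```text
time_s: 13.35
eef_pos: [0.575, -0.0042, 0.2122]
eef_rot: [-0.437, 0.437, 0.556, -0.556]
wrist_force: [0.9, 0.4, -7.0]
opening: 0.249
```

```bash
python3 go.py .575 -.0045 .2215 1.808;  python3 - <<'E'
from h import *
im=snap("scene","s8"); crop(im,200,130,100,100,7,"s8")
E
```

```text
t 13.35 pos [ 0.575  -0.0042  0.2122] ang 1.8090 tilt [ 2.e-04 -0.e+00 -1.e+00] F [ 0.87  0.43 -6.97] open 0.249
cur dx -0.006 dy -0.186 dz 0.002 (units of 50mm)  tgt dx -0.006 dy -0.186 dz 0.002 (units of 50mm)  wy total 0.008 units
```

View pics/s8.png

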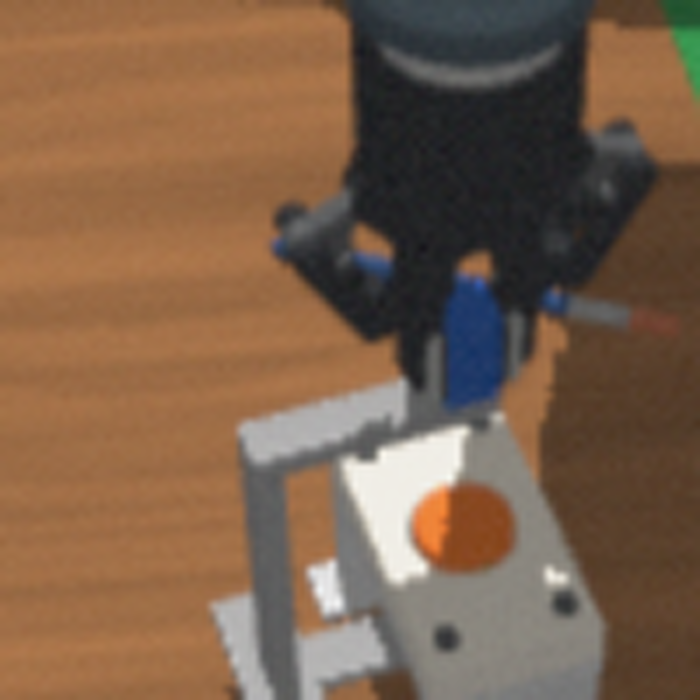

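The steady extra 4 N on the wrist, and the cake top now slightly above the face at about (463,528), show the rod is in the hole and lifting the cake.

Call:
{"api": "apply_moves", "payload": {
  "plan": "0 -0.02 0 0 0 0 0; 0 -0.02 0 0 0 0 0; 0 -0.02 0 0 0 0 0; 0 0 0 0 0 0 0; 0 0 0 0 0 0 0"
}}

```text
time_s: 13.9
eef_pos: [0.575, -0.0042, 0.2153]
eef_rot: [-0.437, 0.437, 0.556, -0.556]
wrist_force: [-0.4, -0.3, -7.8]
opening: 0.25
```

Call:
{"api": "apply_moves", "payload": {
  "plan": "0 -0.02 0 0 0 0 0; 0 -0.02 0 0 0 0 0; 0 0 0 0 0 0 0; 0 0 0 0 0 0 0; 0 0 0 0 0 0 0"
}}

```text
time_s: 14.4
eef_pos: [0.575, -0.0041, 0.2172]
eef_rot: [-0.437, 0.437, 0.556, -0.556]
wrist_force: [-0.1, 0.6, -7.6]
opening: 0.253
```

Call:
{"api": "apply_moves", "payload": {
  "plan": "0 -0.02 0 0 0 0 0; 0 0 0 0 0 0 0; 0 -0.02 0 0 0 0 0; 0 0 0 0 0 0 0; 0 0 0 0 0 0 0"
}}

```text
time_s: 14.9
eef_pos: [0.575, -0.0042, 0.2192]
eef_rot: [-0.437, 0.437, 0.556, -0.556]
wrist_force: [-0.6, -0.5, -7.5]
opening: 0.251
```

Now small steps near the expected seat (~0.2215).

Call:
{"api": "apply_moves", "payload": {
  "plan": "0 -0.01 0 0 0 0 0; 0 0 0 0 0 0 0; 0 -0.01 0 0 0 0 0; 0 0 0 0 0 0 0; 0 0 0 0 0 0 0"
}}

```text
time_s: 15.4
eef_pos: [0.575, -0.0041, 0.2201]
eef_rot: [-0.437, 0.437, 0.556, -0.556]
wrist_force: [-0.3, -0.4, -9.5]
opening: 0.246
```

Call:
{"api": "apply_moves", "payload": {
  "plan": "0 -0.01 0 0 0 0 0; 0 0 0 0 0 0 0; 0 0 0 0 0 0 0; 0 0 0 0 0 0 0; 0 0 0 0 0 0 0"
}}

```text
time_s: 15.9
eef_pos: [0.5748, -0.0042, 0.2202]
eef_rot: [0.437, -0.437, -0.556, 0.556]
wrist_force: [0.6, -0.7, -12.7]
opening: 0.248
```

Call:
{"api": "apply_moves", "payload": {
  "plan": "0 -0.01 0 0 0 0 0; 0 0 0 0 0 0 0; 0 0 0 0 0 0 0; 0 0 0 0 0 0 0; 0 0 0 0 0 0 0"
}}

```text
time_s: 16.4
eef_pos: [0.5746, -0.0041, 0.2203]
eef_rot: [0.437, -0.437, -0.556, 0.556]
wrist_force: [1.3, -1.6, -21.4]
opening: 0.249
```

Call:
{"api": "apply_moves", "payload": {
  "plan": "0 0.03 0 0 0 0 0; 0 0.06 0 0 0 0 0; 0 0.08 0 0 0 0 0; 0 0.08 0 0 0 0 0; 0 0.08 0 0 0 0 0"
}}

```text
time_s: 16.9
eef_pos: [0.5755, -0.0042, 0.2053]
eef_rot: [-0.436, 0.438, 0.556, -0.556]
wrist_force: [-0.4, -0.7, -3.6]
opening: 0.252
```

Call:
{"api": "apply_moves", "payload": {
  "plan": "0 0.08 0 0 0 0 0; 0 0.08 0 0 0 0 0; 0 0.08 0 0 0 0 0; 0 0.08 0 0 0 0 0; 0 0 0 0 0 0 0"
}}

```text
time_s: 17.4
eef_pos: [0.5745, -0.0041, 0.1877]
eef_rot: [0.438, -0.437, -0.556, 0.556]
wrist_force: [0.0, -0.6, -3.1]
opening: 0.252
```

```bash
python3 go.py .6038 -.131 .1885 1.808;  python3 - <<'E'
from h import *
im=snap("scene","s9"); crop(im,200,130,100,100,7,"s9")
E
python3 go.py .6038 -.131 .1885 1.808
```

```text
t 17.40 pos [ 0.5745 -0.0041  0.1877] ang 1.8090 tilt [-1.5e-03  3.0e-04 -1.0e+00] F [ 0.04 -0.64 -3.1 ] open 0.252
cur dx -2.605 dy -0.016 dz 0.029 (units of 50mm)  tgt dx -2.605 dy -0.016 dz 0.027 (units of 50mm)  wy total 0.008 units
t 17.45 pos [ 0.5747 -0.0041  0.1881] ang 1.8090 tilt [-8.e-04  1.e-04 -1.e+00] F [-0.28  0.15 -3.47] open 0.247
cur dx -2.603 dy -0.007 dz 0.034 (units of 50mm)  tgt dx -2.603 dy -0.007 dz 0.031 (units of 50mm)  wy total 0.008 units
```

View pics/s9.png

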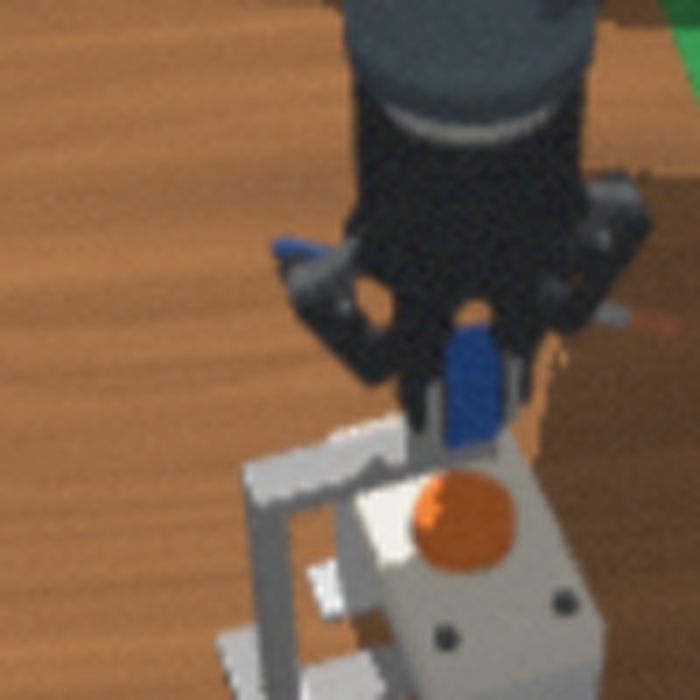

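Call:
{"api": "apply_moves", "payload": {
  "plan": "-0.3 0 0 0 0 0 0; -0.5 0 0 0 0 0 0; -0.5 0 0 0 0 0 0; -0.5 0 0 0 0 0 0; -0.5 0 0 0 0 0 0"
}}

```text
time_s: 17.95
eef_pos: [0.6026, -0.118, 0.189]
eef_rot: [0.437, -0.437, -0.556, 0.556]
wrist_force: [-0.8, -0.6, -3.3]
opening: 0.249
```

Call:
{"api": "apply_moves", "payload": {
  "plan": "-0.4 -0.2 0 0 0 0 0; 0 -0.5 0 0 0.3 0 0; 0 -0.3 0 0 0.7 0 0; 0 0 0 0 1 0 0; 0 0 0 0 1 0 0"
}}

```text
time_s: 18.45
eef_pos: [0.6074, -0.1369, 0.2399]
eef_rot: [-0.53, 0.532, 0.467, -0.467]
wrist_force: [0.3, -0.5, -3.4]
opening: 0.252
```

Call:
{"api": "apply_moves", "payload": {
  "plan": "0 0 0 0 1 0 0; 0 0 0 0 1 0 0; 0 0 0 0 1 0 0; 0 0 0 0 0.04 0 0; 0 0 0 0 0 0 0"
}}

```text
time_s: 18.95
eef_pos: [0.607, -0.1361, 0.2388]
eef_rot: [-0.605, 0.605, 0.366, -0.366]
wrist_force: [-0.1, 0.4, -2.7]
opening: 0.249
```

```bash
python3 go.py .5905 -.262 .1785 1.083; python3 - <<'E'
from h import *
print(((proj("scene",[[.64,-.21,.005]]))))
im=snap("scene","s10"); cv2.imwrite("pics/s10.png",cv2.resize(im,(768,576)))
E
```

```text
t 18.95 pos [ 0.607  -0.1361  0.2388] ang 1.0868 tilt [ 5.e-04 -5.e-04 -1.e+00] F [-0.15  0.36 -2.7 ] open 0.249
cur dx -2.382 dy 1.206 dz -0.879 (units of 50mm)  tgt dx -2.379 dy 1.206 dz -0.888 (units of 50mm)  wy total 0.032 units
[[195.05309348 251.26920245]]
```

View pics/s10.png

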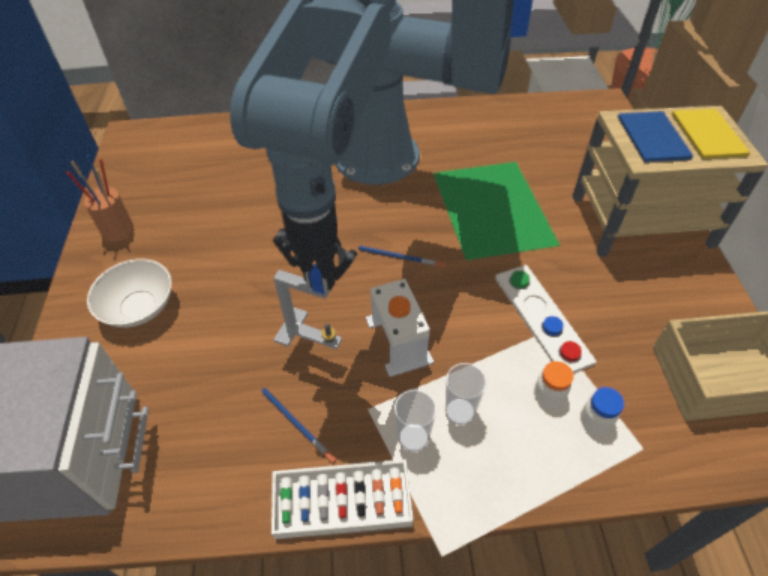

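Call:
{"api": "apply_moves", "payload": {
  "plan": "-0.5 0 -0.18 0 0.03 0 0; -0.5 0 -0.18 0 0 0 0; -0.5 0 -0.18 0 0 0 0; -0.5 0 -0.18 0 0 0 0; -0.38 0.1 -0.168 0 0 0 0"
}}

```text
time_s: 19.5
eef_pos: [0.5902, -0.2633, 0.2344]
eef_rot: [-0.605, 0.607, 0.364, -0.364]
wrist_force: [0.0, -0.5, -3.3]
opening: 0.251
```

Call:
{"api": "apply_moves", "payload": {
  "plan": "0 0.3 0 0 0 0 0; 0 0.3 0 0 0 0 0; 0 0.25 0 0 0 0 0; 0 0.1 0 0 0 0 0; 0 0.05 0 0 0 0 0"
}}

```text
time_s: 20.0
eef_pos: [0.5899, -0.2601, 0.1823]
eef_rot: [0.607, -0.605, -0.364, 0.364]
wrist_force: [0.4, -0.1, -3.6]
opening: 0.247
```

Call:
{"api": "apply_moves", "payload": {
  "plan": "0 0.04 0 0 0 0 0; 0 0.03 0 0 0 0 0; 0 0.03 0 0 0 0 0; 0 0.02 0 0 0 0 0; 0 0 0 0 0 0 0"
}}

```text
time_s: 20.5
eef_pos: [0.5901, -0.2613, 0.1777]
eef_rot: [-0.606, 0.606, 0.364, -0.364]
wrist_force: [0.6, -0.9, -4.0]
opening: 0.255
```

```bash
python3 go.py .5905 -.262 .1735 1.083
```

```text
t 20.50 pos [ 0.5901 -0.2613  0.1777] ang 1.0807 tilt [ 1.e-04 -1.e-04 -1.e+00] F [ 0.61 -0.89 -4.03] open 0.255
cur dx -0.009 dy 0.084 dz -0.014 (units of 50mm)  tgt dx -0.009 dy 0.084 dz -0.014 (units of 50mm)  wy total -0.020 units
```

Call:
{"api": "apply_moves", "payload": {
  "plan": "0 0.03 0 0 0 0 0; 0 0.02 0 0 0 0 0; 0 0.02 0 0 0 0 0; 0 0.02 0 0 0 0 0; 0 0 0 0 0 0 0"
}}

```text
time_s: 21.0
eef_pos: [0.5903, -0.2612, 0.1738]
eef_rot: [-0.606, 0.607, 0.364, -0.364]
wrist_force: [-1.0, 2.1, 2.1]
opening: 0.249
```

```bash
python3 go.py .5905 -.262 .1735 1.083
```

```text
t 21.00 pos [ 0.5903 -0.2612  0.1738] ang 1.0808 tilt [ 6.e-04 -2.e-04 -1.e+00] F [-1.04  2.13  2.11] open 0.249
cur dx -0.013 dy 0.006 dz -0.011 (units of 50mm)  tgt dx -0.013 dy 0.006 dz -0.011 (units of 50mm)  wy total -0.019 units
```

Touched the table (+2 N). Release, then rise.

Call:
{"api": "apply_moves", "payload": {
  "plan": "0 0 0 0 0 0 0.4; 0 0 0 0 0 0 0.7; 0 0 0 0 0 0 1; 0 0 0 0 0 0 1; 0 0 0 0 0 0 1"
}}

```text
time_s: 21.5
eef_pos: [0.5901, -0.2613, 0.1731]
eef_rot: [-0.606, 0.606, 0.364, -0.364]
wrist_force: [0.2, 0.0, -0.6]
opening: 1.0
```

Call:
{"api": "apply_moves", "payload": {
  "plan": "0 -0.2 0 0 0 0 1; 0 -0.4 0 0 0 0 1; 0 -0.5 0 0 0 0 1; 0 -0.6 0 0 0 0 1; 0 -0.6 0 0 0 0 1"
}}

```text
time_s: 22.0
eef_pos: [0.59, -0.2612, 0.2899]
eef_rot: [-0.606, 0.606, 0.364, -0.364]
wrist_force: [0.4, 0.1, -0.2]
opening: 0.997
```

```bash
python3 go.py .574 -.0046 .24 1.808; python3 - <<'E'
from h import *
im=snap("scene","s11"); crop(im,110,100,200,150,4,"s11")
im=snap("top","t11"); crop(im,190,100,200,150,4,"t11")
hsv=cv2.cvtColor(im,cv2.COLOR_BGR2HSV)
m=((hsv[...,0]>4)&(hsv[...,0]<14)&(hsv[...,1]>190)&(hsv[...,2]>90)).astype(np.uint8)
k,l,s,c=cv2.connectedComponentsWithStats(m)
for i in range(1,k):
    if s[i,4]>60 : print(s[i],c[i],onz("top",c[i],.119))
E
```

```text
t 22.00 pos [ 0.59   -0.2612  0.2899] ang 1.0807 tilt [ 2.e-04 -2.e-04 -1.e+00] F [ 0.38  0.07 -0.23] open 0.997
cur dx 4.377 dy 0.998 dz 2.698 (units of 50mm)  tgt dx 5.063 dy 0.998 dz -0.895 (units of 50mm)  wy total -6.061 units
[107  46  98  33 182] [156.80769231  60.95604396] [[0.8549673 0.2305082 0.119    ]]
[21 77 42  6 65] [37.96923077 80.29230769] [[0.79637087 0.53089746 0.119     ]]
[187  89 121  70 270] [255.16666667 120.52222222] [[ 0.70708504 -0.02530657  0.119     ]]
[110  93  45 141 275] [125.27636364 167.30545455] [[0.57932293 0.29980767 0.119     ]]
[140 108  19  19 167] [148.68862275 116.09580838] [[0.71169166 0.24587558 0.119     ]]
[224 149  10  37  63] [227.96825397 166.80952381] [[0.58711466 0.04048392 0.119     ]]
[397 157  92 116 385] [457.77142857 229.51168831] [[ 0.44434943 -0.53572895  0.119     ]]
[154 158  32  19  61] [167.55737705 165.21311475] [[0.58734083 0.19331376 0.119     ]]
[239 166  15  15  64] [246.515625 174.171875] [[ 0.56960158 -0.00688293  0.119     ]]
[  0 371  14  13  73] [  5.71232877 377.17808219] [[0.0584809  0.56615381 0.119     ]]
```

View pics/s11.png

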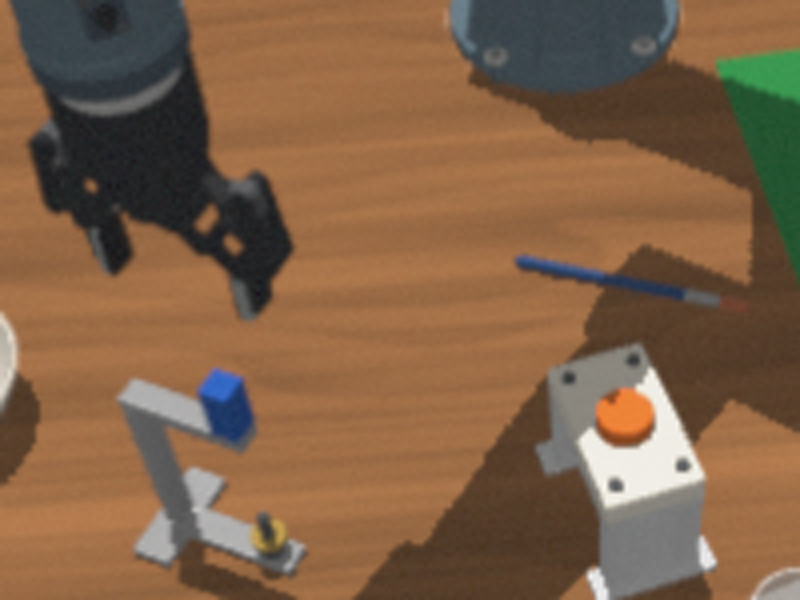

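View pics/t11.png

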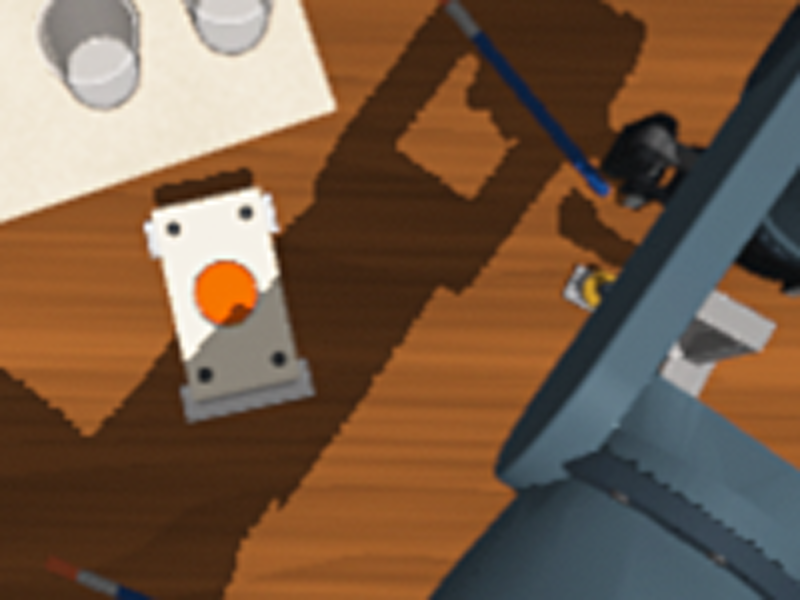

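Call:
{"api": "apply_moves", "payload": {
  "plan": "0 0 0 0 -1 0 1; 0 0 0 0 -1 0 1; 0 0 0 0 -1 0 1; 0 0 0 0 -1 0 1; 0 0 0 0 -1 0 1"
}}

```text
time_s: 22.6
eef_pos: [0.5899, -0.2612, 0.2881]
eef_rot: [0.471, -0.47, -0.528, 0.528]
wrist_force: [-0.4, 0.1, 0.8]
opening: 1.0
```

Call:
{"api": "apply_moves", "payload": {
  "plan": "0 0 0 0 -1 0 1; 0.8 0 -0.15 0 -0.06 0 1; 0.9 0 -0.16 0 0 0 1; 0.9 0 -0.16 0 0 0 1; 0.9 0 -0.16 0 0 0 1"
}}

```text
time_s: 23.1
eef_pos: [0.5794, -0.0822, 0.2881]
eef_rot: [-0.438, 0.438, 0.556, -0.555]
wrist_force: [1.5, 0.9, 1.0]
opening: 1.002
```

```bash
python3 go.py .5745 -.0045 .19 1.808
```

```text
t 23.10 pos [ 0.5794 -0.0822  0.2881] ang 1.8072 tilt [-0.e+00  1.e-04 -1.e+00] F [1.53 0.9  0.98] open 1.002
cur dx 1.533 dy 1.962 dz -0.269 (units of 50mm)  tgt dx 1.533 dy 1.962 dz -0.270 (units of 50mm)  wy total -0.007 units
```

Call:
{"api": "apply_moves", "payload": {
  "plan": "0.6 0 -0.12 0 0 0 1; 0.6 0.3 -0.12 0 0 0 1; 0.333 0.4 -0.03 0 0 0 1; 0 0.5 0 0 0 0 1; 0 0.3 0 0 0 0 1"
}}

```text
time_s: 23.6
eef_pos: [0.574, -0.0051, 0.2113]
eef_rot: [0.438, -0.436, -0.556, 0.556]
wrist_force: [-0.4, 0.1, 0.0]
opening: 0.998
```

Call:
{"api": "apply_moves", "payload": {
  "plan": "0 0.3 0 0 0 0 1; 0 0.3 0 0 0 0 1; 0 0 0 0 0 0 1; 0 0 0 0 0 0 1; 0 0 0 0 0 0 1"
}}

```text
time_s: 24.1
eef_pos: [0.5757, -0.0065, 0.1841]
eef_rot: [-0.437, 0.438, 0.556, -0.555]
wrist_force: [0.3, 0.4, 0.2]
opening: 0.997
```

```bash
python3 go.py .5745 -.0045 .119 1.808; python3 - <<'E'
from h import *
im=snap("scene","s12"); crop(im,210,110,110,110,6,"s12")
E
python3 go.py .5745 -.0045 .119 1.808
```

```text
t 24.10 pos [ 0.5757 -0.0065  0.1841] ang 1.8074 tilt [ 1.7e-03 -4.0e-04 -1.0e+00] F [0.26 0.43 0.16] open 0.997
cur dx 0.044 dy 1.302 dz 0.015 (units of 50mm)  tgt dx 0.044 dy 1.302 dz 0.015 (units of 50mm)  wy total -0.005 units
t 24.15 pos [ 0.5758 -0.0064  0.1842] ang 1.8075 tilt [ 1.9e-03 -4.0e-04 -1.0e+00] F [-0.36  0.35 -0.26] open 1.001
cur dx 0.043 dy 1.304 dz 0.016 (units of 50mm)  tgt dx 0.043 dy 1.304 dz 0.016 (units of 50mm)  wy total -0.004 units
```

View pics/s12.png

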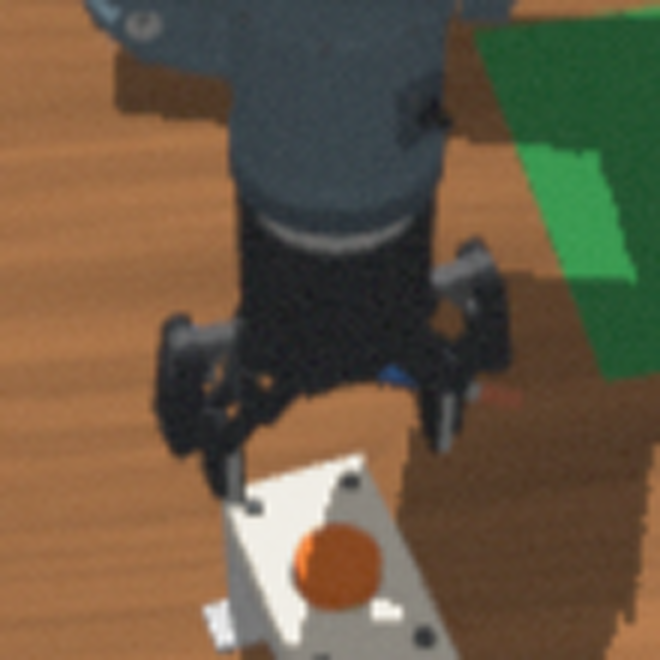

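Call:
{"api": "apply_moves", "payload": {
  "plan": "0.03 0.3 0.016 0 0 0 1; 0.01 0.3 0 0 0 0 1; 0 0.3 0 0 0 0 1; 0 0.2 0 0 0 0 1; 0 0.12 0 0 0 0 1"
}}

```text
time_s: 24.65
eef_pos: [0.5728, -0.0041, 0.12]
eef_rot: [0.438, -0.437, -0.555, 0.556]
wrist_force: [-0.3, 0.2, 0.4]
opening: 1.004
```

Call:
{"api": "apply_moves", "payload": {
  "plan": "0 0 0 0 0 0 1; 0 0 0 0 0 0 1; 0 0 0 0 0 0 1; 0 0 0 0 0 0 1; 0 0 0 0 0 0 1"
}}

```text
time_s: 25.15
eef_pos: [0.5741, -0.0044, 0.1226]
eef_rot: [-0.437, 0.438, 0.556, -0.555]
wrist_force: [-0.2, 0.1, 0.1]
opening: 1.001
```

```bash
python3 go.py .5745 -.0045 .119 1.808; python3 - <<'E'
from h import *
im=snap("scene","s13"); crop(im,210,130,90,90,8,"s13")
E
python3 go.py .5745 -.0045 .119 1.808
```

```text
t 25.15 pos [ 0.5741 -0.0044  0.1226] ang 1.8078 tilt [ 1.e-03 -2.e-04 -1.e+00] F [-0.19  0.07  0.07] open 1.001
cur dx -0.005 dy 0.073 dz -0.007 (units of 50mm)  tgt dx -0.005 dy 0.073 dz -0.007 (units of 50mm)  wy total -0.001 units
t 25.20 pos [ 0.574  -0.0043  0.1225] ang 1.8078 tilt [ 7.e-04 -1.e-04 -1.e+00] F [ 0.15  0.43 -0.22] open 0.998
cur dx -0.006 dy 0.070 dz -0.009 (units of 50mm)  tgt dx -0.006 dy 0.070 dz -0.009 (units of 50mm)  wy total -0.002 units
```

View pics/s13.png

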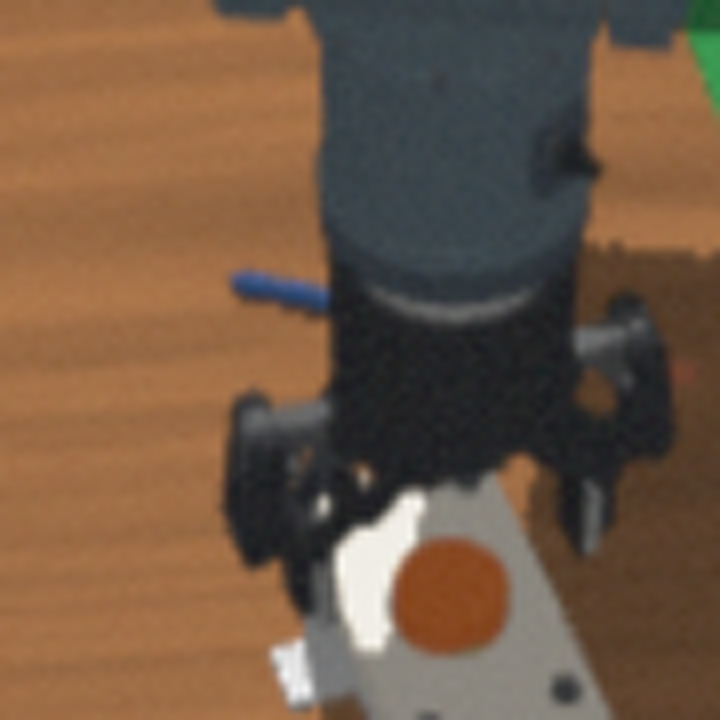

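Call:
{"api": "apply_moves", "payload": {
  "plan": "0 0.03 0 0 0 0 1; 0 0.03 0 0 0 0 1; 0 0 0 0 0 0 0.8; 0 0 0 0 0 0 0.65; 0 0 0 0 0 0 0.55"
}}

```text
time_s: 25.7
eef_pos: [0.5738, -0.0043, 0.1191]
eef_rot: [0.437, -0.437, -0.556, 0.556]
wrist_force: [-0.3, 0.2, 0.0]
opening: 0.551
```

```bash
python3 go.py .5745 -.0045 .119 1.808
```

```text
t 25.70 pos [ 0.5738 -0.0043  0.1191] ang 1.8078 tilt [ 0. -0. -1.] F [-0.32  0.24  0.05] open 0.551
cur dx -0.006 dy 0.002 dz -0.013 (units of 50mm)  tgt dx -0.006 dy 0.002 dz -0.013 (units of 50mm)  wy total -0.002 units
```

Call:
{"api": "apply_moves", "payload": {
  "plan": "0 0 0 0 0 0 0.3; 0 0 0 0 0 0 0.3; 0 0 0 0 0 0 0.3; 0 0 0 0 0 0 0.3; 0 0 0 0 0 0 0.3"
}}

```text
time_s: 26.2
eef_pos: [0.5738, -0.0043, 0.1191]
eef_rot: [0.437, -0.437, -0.556, 0.556]
wrist_force: [-0.1, 0.6, 0.1]
opening: 0.421
```

```bash
python3 go.py .5745 -.0045 .119 1.808
```

```text
t 26.20 pos [ 0.5738 -0.0043  0.1191] ang 1.8078 tilt [-1.e-04  1.e-04 -1.e+00] F [-0.14  0.57  0.05] open 0.421
cur dx -0.008 dy 0.001 dz -0.013 (units of 50mm)  tgt dx -0.008 dy 0.001 dz -0.013 (units of 50mm)  wy total -0.002 units
```

```bash
python3 - <<'E'
from h import *
im=snap("scene","s14"); crop(im,210,130,90,90,8,"s14")
print(ctrl.get_obs()['opening'])
E
```

```text
0.42230334262391567
```

View pics/s14.png

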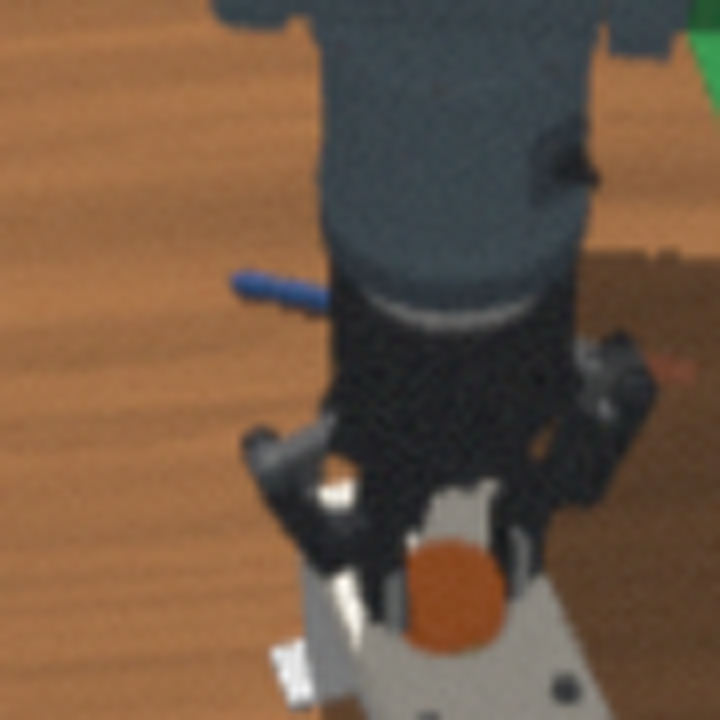

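Call:
{"api": "apply_moves", "payload": {
  "plan": "0 0 0 0 0 0 0; 0 0 0 0 0 0 0; 0 -0.04 0 0 0 0 0; 0 -0.08 0 0 0 0 0; 0 -0.08 0 0 0 0 0"
}}

```text
time_s: 26.75
eef_pos: [0.5736, -0.0043, 0.1292]
eef_rot: [0.438, -0.437, -0.556, 0.556]
wrist_force: [1.0, -0.4, -0.2]
opening: 0.421
```

Call:
{"api": "apply_moves", "payload": {
  "plan": "0 -0.1 0 0 0 0 0; 0 -0.2 0 0 0 0 0; 0 -0.3 0 0 0 0 0; 0 -0.3 0 0 0 0 0; 0 -0.3 0 0 0 0 0"
}}

```text
time_s: 27.25
eef_pos: [0.5742, -0.0044, 0.1912]
eef_rot: [-0.437, 0.438, 0.556, -0.555]
wrist_force: [0.2, 0.3, -0.3]
opening: 0.419
```

```bash
python3 go.py .523 .2805 .19 1.852;python3 - <<'E'
from h import *
im=snap("scene","s15"); crop(im,210,90,100,100,7,"s15")
E
```

```text
t 27.25 pos [ 0.5742 -0.0044  0.1912] ang 1.8078 tilt [ 1.5e-03 -3.0e-04 -1.0e+00] F [ 0.17  0.33 -0.26] open 0.419
cur dx 5.779 dy 0.024 dz -0.343 (units of 50mm)  tgt dx 5.758 dy 0.024 dz -0.597 (units of 50mm)  wy total -0.368 units
```

View pics/s15.png

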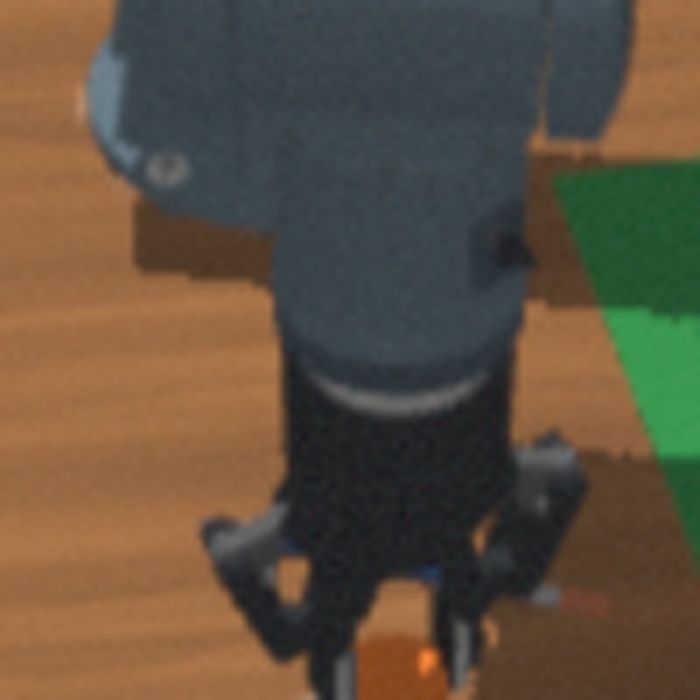

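Call:
{"api": "apply_moves", "payload": {
  "plan": "0 0 0 0 -0.37 0 0; 0.5 0 -0.05 0 0 0 0; 0.8 0 -0.09 0 0 0 0; 0.9 0 -0.09 0 0 0 0; 0.9 0 -0.09 0 0 0 0"
}}

```text
time_s: 27.8
eef_pos: [0.5459, 0.1502, 0.1898]
eef_rot: [-0.425, 0.425, 0.565, -0.565]
wrist_force: [1.0, -0.0, -0.2]
opening: 0.423
```

Call:
{"api": "apply_moves", "payload": {
  "plan": "0.9 0 -0.09 0 0 0 0; 0.8 0 -0.09 0 0 0 0; 0.6 0 -0.06 0 0 0 0; 0.3 0 -0.03 0 0 0 0; 0 0 0 0 0 0 0"
}}

```text
time_s: 28.3
eef_pos: [0.5225, 0.2792, 0.1894]
eef_rot: [-0.424, 0.424, 0.566, -0.566]
wrist_force: [0.2, 0.0, -0.3]
opening: 0.422
```

```bash
python3 go.py .5223 .2807 .06 1.852
```

```text
t 28.30 pos [0.5225 0.2792 0.1894] ang 1.8550 tilt [ 4.e-04  2.e-04 -1.e+00] F [ 0.18  0.03 -0.27] open 0.422
cur dx 0.030 dy 2.588 dz -0.004 (units of 50mm)  tgt dx 0.030 dy 2.588 dz -0.004 (units of 50mm)  wy total 0.025 units
```

Call:
{"api": "apply_moves", "payload": {
  "plan": "0.02 0.5 0 0 0 0 0; 0 0.6 0 0 0 0 0; 0 0.6 0 0 0 0 0; 0 0.5 0 0 0 0 0; 0 0.2 0 0 0 0 0"
}}

```text
time_s: 28.8
eef_pos: [0.5215, 0.2764, 0.0664]
eef_rot: [0.426, -0.425, -0.563, 0.566]
wrist_force: [0.1, -0.7, -0.5]
opening: 0.42
```

Call:
{"api": "apply_moves", "payload": {
  "plan": "0 0 0 0 0 0 0; 0 0 0 0 0 0 0; 0 0 0 0 0 0 0; 0 0 0 0 0 0 0; 0 0 0 0 0 0 0"
}}

```text
time_s: 29.3
eef_pos: [0.5233, 0.2789, 0.0701]
eef_rot: [-0.425, 0.425, 0.566, -0.565]
wrist_force: [-0.1, 0.1, -0.1]
opening: 0.424
```

```bash
python3 go.py .5223 .2807 .05 1.852;python3 - <<'E'
from h import *
im=snap("scene","s16"); crop(im,300,130,100,100,7,"s16")
im=snap("top","t16"); crop(im,100,120,100,110,6,"t16")
# predicted cake centre bottom for TCP
E
```

```text
t 29.30 pos [0.5233 0.2789 0.0701] ang 1.8524 tilt [ 1.7e-03  5.0e-04 -1.0e+00] F [-0.08  0.08 -0.12] open 0.424
cur dx 0.041 dy 0.403 dz 0.009 (units of 50mm)  tgt dx 0.041 dy 0.403 dz 0.009 (units of 50mm)  wy total 0.003 units
```

View pics/s16.png

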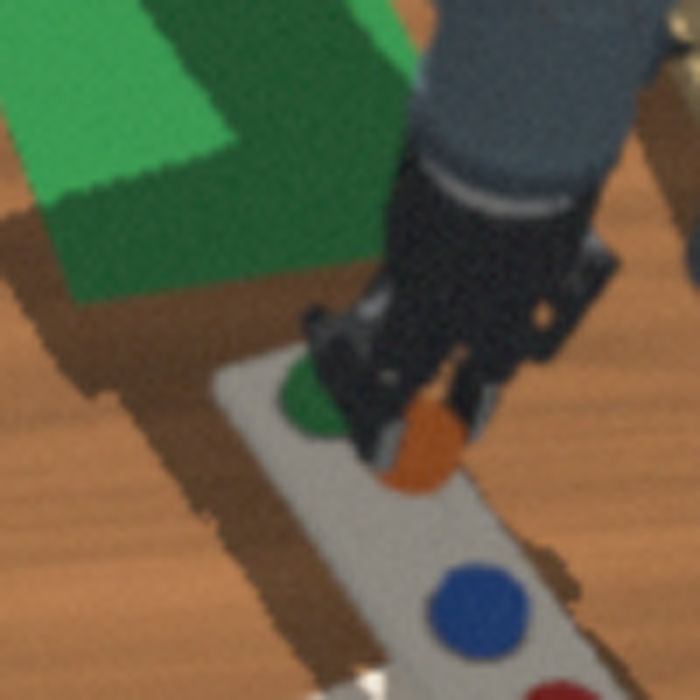

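View pics/t16.png

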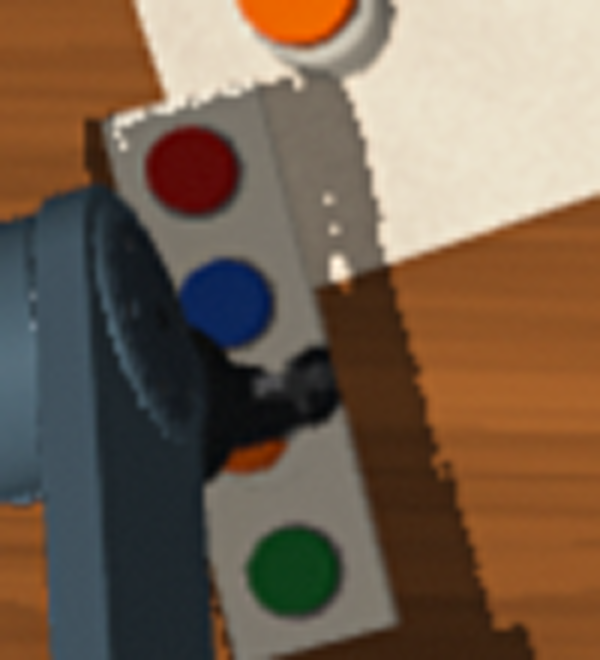

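```bash
python3 - <<'E'
from h import *
th=np.linspace(0,2*np.pi,60)
def circ(c,z,r=.02): return np.c_[c[0]+r*np.cos(th),c[1]+r*np.sin(th),0*th+z]
c=np.array([.5233-.0010,.2789])
out=[]
for cam,f,(x0,y0,s) in(("scene","s16",(350,170,16)),("top","t16",(120,170,16))):
    im=cv2.imread(f"pics/{f}_raw.png"); w=40 if cam=="scene" else 35
    I=cv2.resize(im[y0:y0+35,x0:x0+w],None,fx=s,fy=s,interpolation=cv2.INTER_CUBIC)
    I=cv2.convertScaleAbs(I,alpha=1.7)
    for z,col in((.050,(255,255,0)),(.070,(255,0,255))):
        P=((proj(cam,circ(c,z))-[x0,y0]+.5)*s-.5).round().astype(np.int32); cv2.polylines(I,[P],True,col,1)
    cv2.imwrite(f"pics/{f}_ov.png",I)
E
```

```text
(no output)
```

View pics/s16_ov.png

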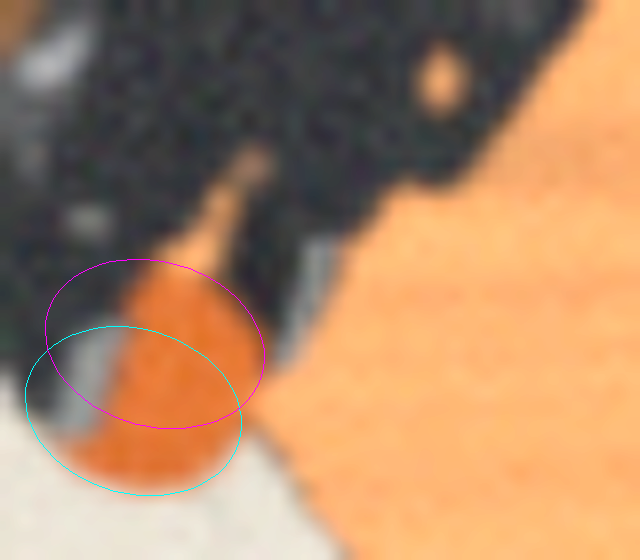

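View pics/t16_ov.png

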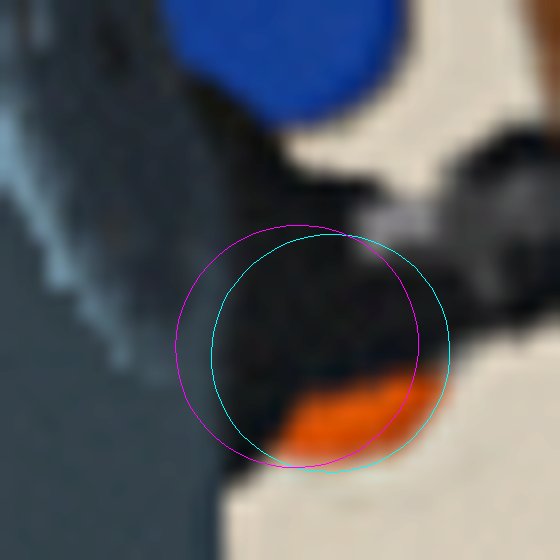

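Call:
{"api": "apply_moves", "payload": {
  "plan": "0.03 0.15 0 0 0 0 0; 0 0.2 0 0 0 0 0; 0 0.2 0 0 0 0 0; 0 0.1 0 0 0 0 0; 0 0.05 0 0 0 0 0"
}}

```text
time_s: 29.9
eef_pos: [0.5214, 0.2798, 0.0326]
eef_rot: [0.425, -0.424, -0.565, 0.566]
wrist_force: [-0.0, -0.9, 0.5]
opening: 0.422
```

Call:
{"api": "apply_moves", "payload": {
  "plan": "0 0 0 0 0 0 0; 0 0 0 0 0 0 0; 0 0 0 0 0 0 0; 0 0 0 0 0 0 0; 0 0 0 0 0 0 0"
}}

```text
time_s: 30.4
eef_pos: [0.5225, 0.2801, 0.0344]
eef_rot: [-0.425, 0.425, 0.565, -0.565]
wrist_force: [0.3, -0.1, -1.1]
opening: 0.423
```

```bash
python3 go.py .5223 .2807 .0261 1.852;python3 - <<'E'
from h import *
im=snap("scene","s17"); crop(im,330,160,60,60,10,"s17")
E
python3 go.py .5223 .2807 .0261 1.852
```

```text
t 30.40 pos [0.5225 0.2801 0.0344] ang 1.8523 tilt [ 5.e-04  1.e-04 -1.e+00] F [ 0.32 -0.12 -1.11] open 0.423
cur dx 0.012 dy 0.166 dz -0.000 (units of 50mm)  tgt dx 0.012 dy 0.166 dz -0.000 (units of 50mm)  wy total 0.002 units
t 30.45 pos [0.5224 0.2801 0.0343] ang 1.8522 tilt [ 4.e-04  1.e-04 -1.e+00] F [-0.05  0.44  0.23] open 0.425
cur dx 0.012 dy 0.164 dz -0.001 (units of 50mm)  tgt dx 0.012 dy 0.164 dz -0.001 (units of 50mm)  wy total 0.002 units
```

View pics/s17.png

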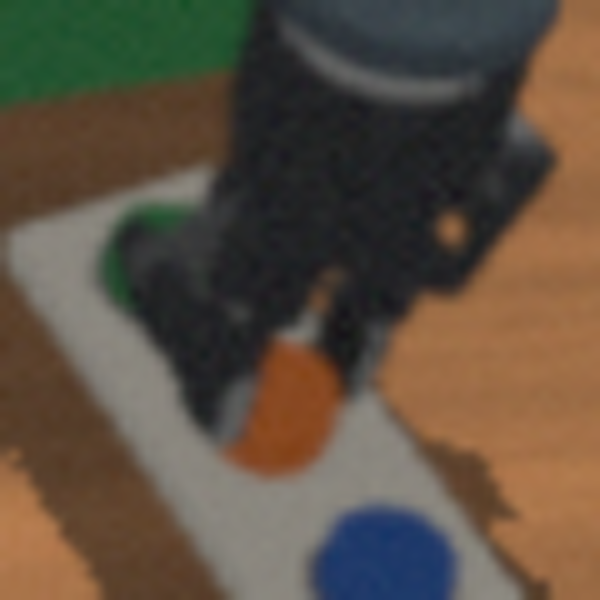

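Continue down 6 mm gently, then feel for the floor.

Call:
{"api": "apply_moves", "payload": {
  "plan": "0.01 0.03 0 0 0 0 0; 0 0.03 0 0 0 0 0; 0 0.03 0 0 0 0 0; 0 0.03 0 0 0 0 0; 0 0 0 0 0 0 0"
}}

```text
time_s: 30.95
eef_pos: [0.5219, 0.2805, 0.0277]
eef_rot: [0.425, -0.425, -0.565, 0.565]
wrist_force: [-0.4, -0.1, -0.5]
opening: 0.424
```

Call:
{"api": "apply_moves", "payload": {
  "plan": "0 0.015 0 0 0 0 0; 0 0 0 0 0 0 0; 0 0.015 0 0 0 0 0; 0 0 0 0 0 0 0; 0 0 0 0 0 0 0"
}}

```text
time_s: 31.45
eef_pos: [0.5223, 0.2806, 0.0272]
eef_rot: [-0.425, 0.425, 0.565, -0.565]
wrist_force: [-3.2, -1.7, 5.4]
opening: 0.421
```

```bash
python3 go.py .5223 .2807 .0261 1.852
```

```text
t 31.45 pos [0.5223 0.2806 0.0272] ang 1.8523 tilt [ 2.e-04 -0.e+00 -1.e+00] F [-3.21 -1.7   5.36] open 0.421
cur dx 0.002 dy 0.021 dz -0.001 (units of 50mm)  tgt dx 0.002 dy 0.021 dz -0.001 (units of 50mm)  wy total 0.003 units
```

Call:
{"api": "apply_moves", "payload": {
  "plan": "0 0 0 0 0 0 0.5; 0 0 0 0 0 0 0.6; 0 0 0 0 0 0 0.7; 0 0 0 0 0 0 0.8; 0 -0.05 0 0 0 0 0.9"
}}

```text
time_s: 31.95
eef_pos: [0.5218, 0.2805, 0.0287]
eef_rot: [0.425, -0.425, -0.565, 0.565]
wrist_force: [-0.4, -1.3, -0.3]
opening: 0.899
```

Call:
{"api": "apply_moves", "payload": {
  "plan": "0 -0.3 0 0 0 0 0.9; 0 -0.5 0 0 0 0 0.9; 0 -0.7 0 0 0 0 0.9; 0 -0.8 0 0 0 0 0.9; 0 -0.8 0 0 0 0 0.9"
}}

```text
time_s: 32.45
eef_pos: [0.522, 0.2805, 0.1867]
eef_rot: [-0.425, 0.425, 0.565, -0.565]
wrist_force: [1.7, 0.5, 0.3]
opening: 0.898
```

Call:
{"api": "apply_moves", "payload": {
  "plan": "-0.7 -0.2 0.5 0 0 0 1; -0.7 0 0.5 0 0 0 1; -0.7 0 0.5 0 0 0 1; -0.7 0 0.5 0 0 0 1; -0.5 0 0.3 0 0 0 1"
}}

```text
time_s: 32.95
eef_pos: [0.4564, 0.0883, 0.1952]
eef_rot: [-0.425, 0.426, 0.565, -0.565]
wrist_force: [-0.2, -0.8, -0.2]
opening: 0.998
```

```bash
python3 - <<'E'
from h import *
o=ctrl.get_obs(); print(o['time_s'],o['eef_pos'],o['wrist_force'])
im=snap("scene","s18"); crop(im,320,160,90,90,8,"s18"); cv2.imwrite("pics/s18f.png",cv2.resize(im,(768,576)))
im=snap("top","t18"); crop(im,105,120,100,120,5,"t18"); 
E
```

```text
32.95 [0.45644539 0.08831457 0.19524637] [-0.19889209 -0.81052185 -0.20817622]
```

View pics/s18.png

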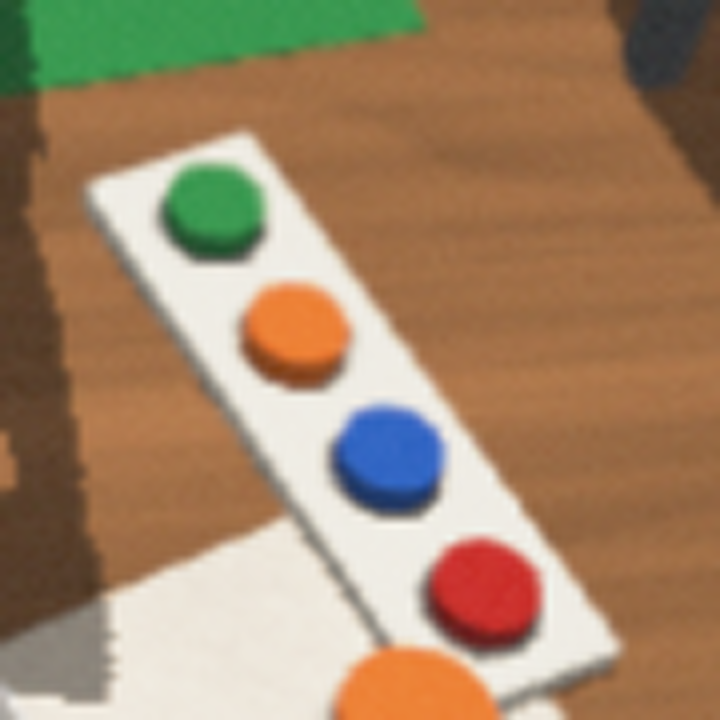

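View pics/t18.png

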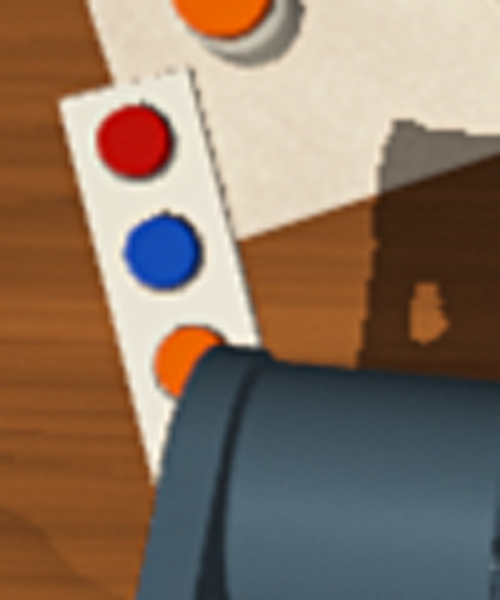

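View pics/s18f.png

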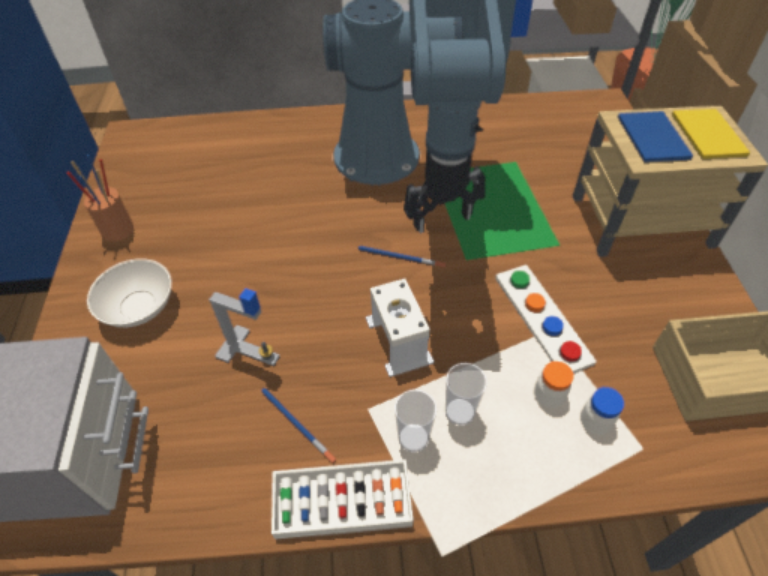

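Call:
{"api": "apply_moves", "payload": {
  "plan": "0 0 0 0 0 0 1; 0 0 0 0 0 0 1; 0 0 0 0 0 0 1; 0 0 0 0 0 0 1; 0 0 0 0 0 0 1"
}}

```text
time_s: 33.55
eef_pos: [0.4575, 0.0907, 0.194]
eef_rot: [0.425, -0.425, -0.565, 0.565]
wrist_force: [-0.0, -0.4, -0.5]
opening: 1.004
```

```bash
python3 -c "
from bench import ctrl
print(ctrl.hand_in())"
```

```text
the job is handed in; nothing more can be done
None
```

The orange cake is out of the stand and sits in the palette's empty well. The knockout tool is back upright on the table about 26 cm from the stand, where it started. I handed in at about 33.6 s of the 69 s allowed.

- **Pushing the cake up:** the rod went through the hole with almost no sideways force. The cake moved against a steady push of about 4 N. The collar then came firmly home: the arm stopped rising while the force grew to about 18 N net of the tool's weight, under the 25 N limit. I backed off at that point.
- **Seating the cake:** it touched down in the well with about 5 N. I judged it was resting on the floor and not on the rim, because it came down 5 mm lower than rim contact would allow.
- **Last pictures:** the scene camera shows the orange cake level with its neighbours and within about 1 mm of midway between green and blue. It also shows the pocket empty, the tool standing, and the other things where they were. The arm blocked part of the top camera's view of the cake, so that check rests mainly on the scene camera.
- **Readings that disagreed:**
  - The gripper read about 36 mm on the 40 mm cake, but the pictures showed it held properly and nothing slipped.
  - The rod position from the cameras differed from the arm's by 1 to 2 mm, which I corrected for.

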